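# Close down the tea-tasting bench

## Task

Close down the tasting bench: fit the bamboo drain board into the steel drip tray so that it sits on both pins and lies flat all the way down, then turn every used eight-sided cup over and leave it standing mouth down, wholly on the board, to drain. Pack the sample tins upright, side by side, in the small wooden box so that they stand on its floor, and leave the bowls, the lidded cup and the spoon where they are.

Things in the scene. Friction and masses are not known exactly. Their poses are not given: they have to be found in the camera images.
- tray: fixed open steel drip tray, outside 205 mm (x) by 250 (y), walls 3, rim 24 mm above the table. Two dark bearers along x at y = +100 and -100 mm, tops 16 mm above the table, carry the board; from each, at x = 0, rises a brass pin 10 mm in diameter, straight to 24 mm height, then tapered to a 4.4 mm tip at 30 mm. Origin on the table at its centre, z up.
- board: loose bamboo drain board, 280 g, 180 mm (x) by 225 (y) by 8 thick, two 14 mm through holes at x = 0, y = +100 and -100 mm; square dark knob in the middle of its top, 14 by 14 mm, faces along x and y, from 8 to 44 mm above the underside. Starts flat, knob up. Origin at the centre of its underside, z up. Fits either way round; home, its underside is 16 mm above the table.
- cup_a: white eight-sided porcelain cup, blue line round its foot: straight octagonal prism, 60 mm across flats, 65 across corners, 64 tall, walls 4, floor 5, about 170 g. Starts mouth up on the table; on its side it rests on a flat. Origin at the centre of its foot's underside; z runs along its axis from foot to mouth; flats face its x and y axes and every 45 degrees between. May be absent.
- cup_b: white eight-sided porcelain cup, blue line round its foot: straight octagonal prism, 60 mm across flats, 65 across corners, 64 tall, walls 4, floor 5, about 170 g. Starts mouth up on the table; on its side it rests on a flat. Origin at the centre of its foot's underside; z runs along its axis from foot to mouth; flats face its x and y axes and every 45 degrees between. May be absent.
- cup_c: white eight-sided porcelain cup, blue line round its foot: straight octagonal prism, 60 mm across flats, 65 across corners, 64 tall, walls 4, floor 5, about 170 g. Starts mouth up on the table; on its side it rests on a flat. Origin at the centre of its foot's underside; z runs along its axis from foot to mouth; flats face its x and y axes and every 45 degrees between. May be absent.
- sample_box: fixed open plywood box, outside 74 mm (x) by 128 mm (y) by 24 mm tall, walls and floor 6 mm, so inside 62 by 116 mm: room for both tins in a row along y (56 + 50 = 106 mm). Origin on the table at the centre of the box, z up.
- tin_round: round green sample tin with a brass-coloured cap, 56 mm diameter, 50 mm tall (cap, 55 mm wide, from 36 mm up), 110 g. Origin at the centre of its underside, z up towards the cap. Fits across the box's x with 6 mm to spare. May be absent.
- tin_flat: rectangular red sample tin with a yellow cap, 56 mm (its x) by 50 mm (its y), 48 mm tall (cap, 55 by 49 mm, from 34 mm up), 120 g. Origin at the centre of its underside, z up towards the cap. Both tins fit only with its 56 mm side across the box (its x along the box's x, either way round). May be absent.
- bowl_far: white round tasting bowl, 95 mm across, 56 mm tall, on the far side; leave alone. Origin under its centre.
- bowl_near: white round tasting bowl, 95 mm across, 56 mm tall, near the robot; leave alone. Origin under its centre.
- lidded_cup: white lidded cup with a handle, 72 mm across, 92 mm tall, on the far side; leave alone. Origin under its centre.
- spoon: metal spoon with a wooden handle, 170 mm long, lying near the robot, between the cups and the tray; leave alone. Origin near its middle.
Mind the look-alikes: they are no part of the job. Leave any purple look-alike of the cup_a alone. Leave any green look-alike of the sample_box alone.

How it is judged:
By the outcome, as a careful person would: the job done as asked, in the order asked, and still so for the second after the job is handed in, with the robot touching nothing.
Of cup_a, cup_b, cup_c only 2 to 3 are there at a start; the rules pass over those that are not, and their reading is None.
Of tin_round, tin_flat only 1 to 2 are there at a start; the rules pass over those that are not, and their reading is None.
At some moment in a run one of cup_a, cup_b, cup_c, tin_round, tin_flat may be knocked a few centimetres aside while the robot is not near it.
It also fails if it takes over 210 s, if anything falls off the work surface, if the arm or the gripper's body presses on something with over 40 N, if the wrist force passes 120 N, or if a joint passes its speed limit or range.

## Robot

A 7-joint arm with a two-finger parallel gripper is mounted at the origin on the work surface. World frame = base frame: x ahead of the robot, y to its left, z up, the work surface at z = 0. Lengths are in mm, angles in rad, forces in N, time in s.
With the tool pointing down it reaches from about 400 to 850 mm from the base axis. Payload 10.4 kg.
Tool frame: the origin (TCP) lies midway between the tips of the shut fingers; the grasp point (between the pads) lies 19 mm behind it (bot.hold_point_z is the distance from the TCP to the grasp point, in mm); z points along the fingers, y is the line along which they close (so a half turn about z gives the same grasp; the last joint's range is limited). The gripper opens to 87 mm and grips with 3 to 60 N. Pads are 19 mm wide; open, the fingers measure 117 mm over their backs; the gripper's body (75 mm by 190 mm) begins 51 mm behind the grasp point.
Start: joints at [1.209, 0.332, -0.065, 1.46, 0.022, 1.35, -0.088], TCP at [207.745, -589.486, 222.576] pointing down, gripper open.
Joint ranges: [-2.6, 2.6], [-0.5, 2.12], [-1.47, 1.34], [0.16, 2.42], [-1.27, 4.41], [0.06, 2.06], [-2.6, 2.6]. Speed limits (rad/s): [2.22, 2.22, 2.79, 2.79, 3.14, 3.14, 3.14].

## Interface

Orientations are given as [roll, pitch, yaw] about the fixed x, y, z axes, in that order (R = Rz(yaw) Ry(pitch) Rx(roll)).
In Python, from bench import bot gives the robot as it stands.
- The arm moves only by the tool move_arm, never from a script. Its argument "rows" is text: rows parted by semicolons, each of 5 numbers parted by spaces: the closure, from -1 (fully open) to 1 (shut), then the shift along the tool's x, y, z in mm, then the turn about the tool's z in units of 10 degrees (1.0 is 10 degrees). In form: hand dx dy dz twist; .... A call has 1 to 8 rows; each row is the pose to reach, as a shift and turn from the pose commanded when the call began, along the tool's axes at that moment; what a row does not reach only later rows make up. A row lasts 1/8 s, in which the tool goes at most 62.5 mm and 10.7 degrees, less where a joint would pass 70% of its speed; a pose out of reach is approached as far as the arm can. A call with a gripper value outside its range is refused whole. The fingers move at their own pace and stop on an object; "newtons" is the grip in N (left out, the last holds). Time passes only in rows, so rows that repeat a pose let the fingers close. It gives the time, the measured TCP pose, the force, the opening and the grip force at its end, in the units of the state.
- bot.state(): the state, without advancing time (a new reading comes with each control period).
- bot.camera(name): name is "side" or "top" or "wrist"; returns the picture (400x640x3 uint8, blue, green, red); there is no depth.
- bot.get_calibration(name): a dict with "fx", "fy", "cx", "cy" (pixels), "view" (4x4, takes a point from world to camera coordinates); the wrist camera has in their place "hand_eye" (4x4, takes a point from camera to tool coordinates, whose origin is the TCP and whose axes are the flange's). Camera axes: x right, y down, z forward; pixel columns grow to the right and rows downward; lengths in mm; the calibration is good to about 2 mm. A picture is of the moment at which its call begins: read the wrist's pose just before it. get_calibration takes no time and is no camera call.
- bot.finish_job(): hands the job in; it is judged then, once.
The state is a dict: "time": time; "q": joint angles; "qd": joint speeds; "tau": joint torques, N m; "position": TCP position; "tcp_rot": TCP orientation; "ft_force": force on the tool from outside, world axes, zero at the start; "wrist_torque": the same for the moment, N m; "gripper_width": finger opening in mm; "finger_force": force on a finger pad.
Only numpy, scipy, OpenCV 4.12 (cv2) and the standard library are available. Lean on these libraries where they do the work, as an engineer would, in place of code of your own. Each camera call takes 0.05 s, during which the arm holds its last target. There are 200 camera calls.

## Working session

There is one attempt and no reset: what is moved stays moved. The work goes in short steps, Python scripts to look and compute and a tool call to move; the robot and the scene stay as the last step left them, time stands still between calls to the robot, and variables do not carry over. Pictures are saved under pics/ and viewed, at most 16 in all, crops included, and the job is handed in when it is done.

Besides the shell and the picture viewer there is one more tool, called after ">>>" by a JSON object that holds its "name" and its "arguments", one argument or row to a line. move_arm: Moves the arm, as the interface text tells. Its arguments: {"type":"object","properties":{"rows":{"type":"string"},"newtons":{"type":"number"}},"required":["rows"]}

```bash
mkdir -p pics; ls; python3 - <<'E'
from bench import bot
import cv2,numpy as np
for n in("top","side"):
    cv2.imwrite(f"pics/{n}0.png",bot.camera(n)); c=bot.get_calibration(n); print(n,{k:np.round(v,3).tolist() for k,v in c.items()})
print(np.round(bot.get_calibration("wrist")["hand_eye"],3).tolist(),{k:v for k,v in bot.get_calibration("wrist").items() if k!="hand_eye"})
print(bot.state(),bot.hold_point_z)
E
```

```text
pics
top {'fx': 437.558, 'fy': 437.558, 'cx': 315.896, 'cy': 198.238, 'view': [[0.003, -1.0, -0.024, 132.544], [-0.999, -0.002, -0.049, 564.846], [0.049, 0.024, -0.999, 1402.565], [0.0, 0.0, 0.0, 1.0]]}
side {'fx': 459.634, 'fy': 459.634, 'cx': 315.145, 'cy': 203.854, 'view': [[0.997, -0.077, 0.014, -561.56], [-0.037, -0.617, -0.786, 144.933], [0.07, 0.783, -0.618, 1155.799], [0.0, 0.0, 0.0, 1.0]]}
[[-0.0, -0.966, -0.26, 69.99], [1.0, -0.001, 0.0, -0.712], [-0.0, -0.26, 0.966, -161.769], [0.0, 0.0, 0.0, 1.0]] {'fx': 305.7506599712191, 'fy': 305.7506599712191, 'cx': 323.64315106148274, 'cy': 194.75193688595832}
{'time': 0.1, 'q': array([ 1.20940109,  0.33282493, -0.06470256,  1.46084919,  0.02156888,
        1.34989963, -0.08849338]), 'qd': array([ 0.00050403, -0.00165286,  0.0003909 , -0.00158297,  0.00048184,
        0.00169988, -0.00043807]), 'tau': array([ 1.34452875e-03, -6.24545574e+01,  2.45844695e-02, -3.90717030e+01,
       -6.14397973e-02,  3.66533536e-02,  4.94739447e-05]), 'position': array([ 207.61292   , -589.14372862,  221.82723652]), 'tcp_rot': array([-3.14030555e+00,  2.63980160e-05,  3.38816504e-01]), 'ft_force': array([-0.39858948, -0.4365581 , -0.29697554]), 'wrist_torque': array([-0.00195222,  0.03372468, -0.03216589]), 'finger_force': 0.0, 'gripper_width': 86.89440956079224} 18.700000000000003
```

View pics/top0.png

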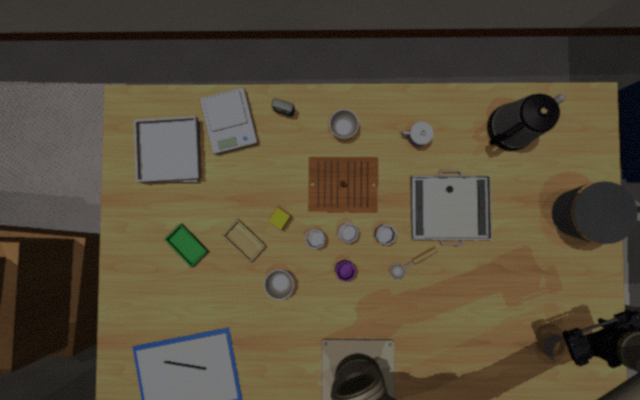

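View pics/side0.png

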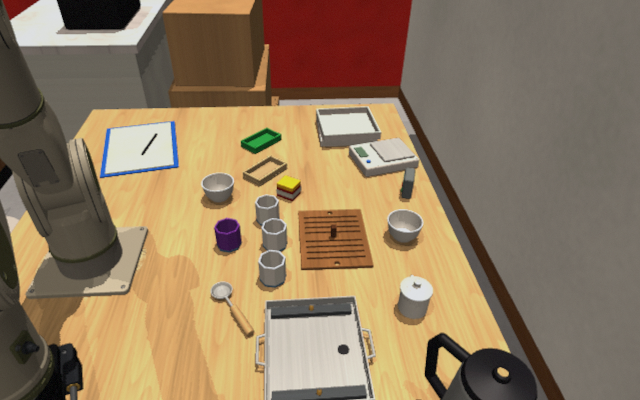

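Top view: tray (450,208), board (343,184) with its knob at (344,184). White cups are at (316,239), (347,232) and (385,235); the purple look-alike at (346,270) is not to be touched. A yellow/red flat tin is at (280,218), the plywood box at (245,240), and the green look-alike box at (187,244). No round tin is visible.

```bash
cat > h.py <<'E'
from bench import bot
import cv2,numpy as np
from scipy.spatial.transform import Rotation as R
def cam(n,st=None):
    """K, view(4x4 world->cam)"""
    c=bot.get_calibration(n); K=np.array([[c["fx"],0,c["cx"]],[0,c["fy"],c["cy"]],[0,0,1]])
    if n!="wrist": return K,np.array(c["view"])
    T=np.eye(4); T[:3,:3]=R.from_euler("xyz",st["tcp_rot"]).as_matrix(); T[:3,3]=st["position"]
    return K,np.linalg.inv(T@np.array(c["hand_eye"]))
def proj(C,P):
    K,V=C; p=(V[:3,:3]@np.atleast_2d(P).T+V[:3,3:]); p=K@p; return (p[:2]/p[2]).T
def onz(C,uv,z):
    """world points at height z for pixels"""
    K,V=C; uv=np.atleast_2d(uv).astype(float); d=(V[:3,:3].T@np.linalg.inv(K)@np.c_[uv,np.ones(len(uv))].T).T
    o=-V[:3,:3].T@V[:3,3]; return o+d*((z-o[2])/d[:,2])[:,None]
def tri(C1,u1,C2,u2):
    X=cv2.triangulatePoints(C1[0]@C1[1][:3],C2[0]@C2[1][:3],np.float64(u1),np.float64(u2)).ravel(); return X[:3]/X[3]
def shot(name,fn=None):
    st=bot.state(); im=bot.camera(name)
    if fn: cv2.imwrite(f"pics/{fn}.png",im); np.savez(f"pics/{fn}.npz",position=st["position"],tcp_rot=st["tcp_rot"])
    return im,cam(name,st)
def load(fn,name="wrist"):
    return cv2.imread(f"pics/{fn}.png"),cam(name,np.load(f"pics/{fn}.npz"))
def go(x,y,z,yaw=None):
    """tool-frame shift from present pose to x,y,z (tool down), and twist units to yaw(rad)"""
    s=bot.state(); M=R.from_euler("xyz",s["tcp_rot"]).as_matrix(); d=M.T@(np.array([x,y,z])-s["position"])
    yw=s["tcp_rot"][2]; t=0 if yaw is None else -((yaw-yw+np.pi)%(2*np.pi)-np.pi)
    return np.round(d,1),round(np.degrees(t)/10,3)
E
python3 - <<'E'
from h import *
T=cam("top");S=cam("side")
for n,t,s in [("knob",(344,184),(334,230)),("tray",(450,208),None),("cupL rim",(316,236),(267,201)),("cupM",(347,229),(274,226)),("cupR",(385,232),(272,258)),("tin",(281,216),(289,183)),("box",(245,240),(265,170)),("purple",(346,267),(228,227)),("bowlfar",(344,122),None),("bowlnear",(280,284),None),("lid",(421,132),None),("spoon",(398,271),None)]:
    print(n,np.round(onz(T,t,0)[0]), np.round(tri(T,t,S,s)) if s else "")
im=cv2.imread("pics/top0.png")
cv2.imwrite("pics/c1.png",cv2.convertScaleAbs(cv2.resize(im[140:300,160:440],(784,448),interpolation=cv2.INTER_CUBIC),alpha=1.5))
print(go(570,-100,420,0))
E
```

```text
knob [612.  42.   0.] [613.  43.  34.]
tray [ 534. -302.    0.] 
cupL rim [442. 133.   0.] [443. 132.  70.]
cupM [465.  32.   0.] [463.  35.  63.]
cupR [456. -91.   0.] [456. -82.  65.]
tin [507. 248.   0.] [505. 243.  48.]
box [428. 366.   0.] [430. 363.  16.]
purple [342.  36.   0.] [346.  38.  63.]
bowlfar [817.  42.   0.] 
bowlnear [286. 250.   0.] 
lid [ 784. -210.    0.] 
spoon [ 330. -132.    0.] 
(array([ 504.4, -341.1, -197.7]), np.float64(1.941))
```

View pics/c1.png

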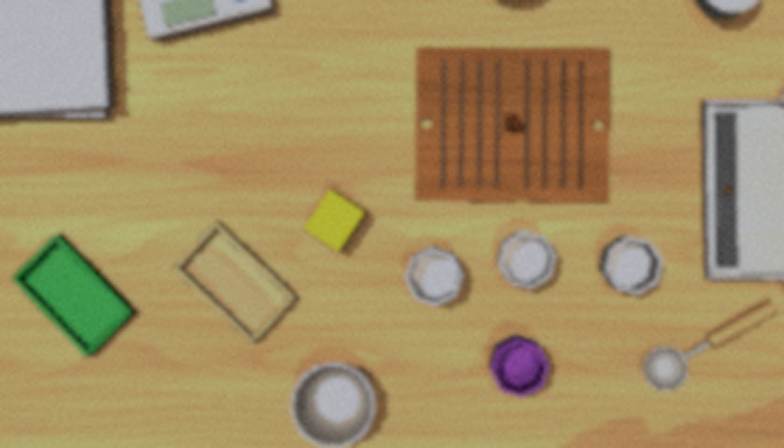

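The crop confirms the three white cups, the yellow-capped tin, the plywood box (not the green one), and the board with its knob and holes. Next I move over the bench for wrist views.

>>> {"name": "move_arm", "arguments": {
  "rows": "-1 60 -40 -10 0; -1 120 -80 -20 0; -1 180 -120 -30 0; -1 240 -160 -38 0; -1 295 -200 -38 0; -1 295 -200 -38 0"
}}

```text
time: 0.85
position: [420.8, -300.1, 260.7]
tcp_rot: [-3.142, -0.0, 0.341]
ft_force: [1.4, 0.3, -0.1]
gripper_width: 86.9
finger_force: 0.0
```

>>> {"name": "move_arm", "arguments": {
  "rows": "-1 50 -35 0 0.5; -1 100 -70 0 1; -1 150 -105 0 1.5; -1 200 -141 0 1.94; -1 200 -141 0 1.94; -1 200 -141 0 1.94; -1 200 -141 0 1.94"
}}

```text
time: 1.72
position: [560.7, -104.9, 260.4]
tcp_rot: [3.141, 0.0, -0.002]
ft_force: [0.4, -0.5, 0.2]
gripper_width: 86.7
finger_force: 0.0
```

```bash
python3 - <<'E'
from h import *
im,C=shot("wrist","w1"); s=bot.state(); print(s["time"],s["position"],s["tcp_rot"],s["ft_force"])
E
```

```text
1.775 [ 560.76188241 -104.83687792  260.52733163] [ 3.14100157e+00  1.87612565e-04 -1.90963320e-03] [-0.48376797 -0.50558622  0.00508936]
```

View pics/w1.png

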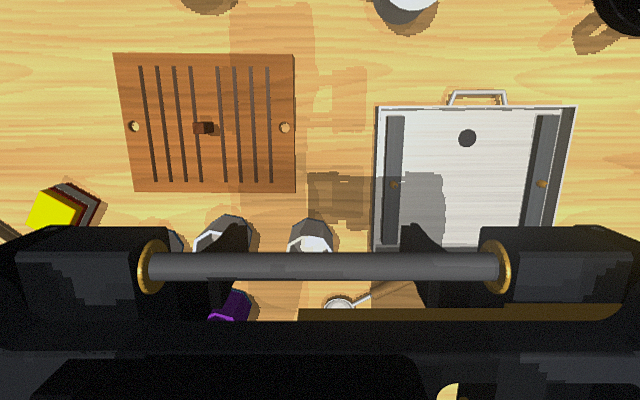

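Wrist view w1: the board holes are at (134,127) and (285,128), and the knob is near (205,127). The brass pins are near (394,184) and (541,184) on the dark bearers.

```bash
cat >> h.py <<'E'
def blob(im,uv,r,f):
    """centroid of mask f(hsv) in window"""
    u,v=map(int,uv); w=im[v-r:v+r+1,u-r:u+r+1]; m=f(cv2.cvtColor(w,cv2.COLOR_BGR2HSV).astype(int)); ys,xs=np.nonzero(m)
    return np.array([xs.mean()+u-r,ys.mean()+v-r]),len(xs)
E
python3 - <<'E'
from h import *
im,C=load("w1")
hole=lambda h:(h[...,2]>170)
pin=lambda h:(h[...,1]>110)&(h[...,2]>70)
H=[blob(im,p,7,hole) for p in[(134,127),(285,128)]]
P=[blob(im,p,8,pin) for p in[(394,184),(541,184)]]
print(H,P)
h=np.array([onz(C,a[0],5)[0] for a in H]); p=np.array([onz(C,a[0],26)[0] for a in P]); print(h.round(1),p.round(1))
for q in(h,p):
    d=q[0]-q[1]; print(np.linalg.norm(d),np.degrees(np.arctan2(-d[0],d[1])),q.mean(0).round(1))
k=onz(C,(205,127),44);print("knob",k)
T=cv2.resize(np.hstack([im[60:200,110:300],im[90:260,370:580][:140]]),None,fx=2,fy=2); cv2.imwrite("pics/c2.png",T)
# outlines for check: project board & tray corner models
for n,q,dx,dy,z in(("board",h,90,112.5,8),("tray",p,102.5,125,24)):
    d=q[0]-q[1]; a=np.arctan2(-d[0],d[1]); m=q.mean(0); M=np.array([[np.cos(a),-np.sin(a)],[np.sin(a),np.cos(a)]])
    print(n,proj(C,[np.r_[m[:2]+M@[sx*dx,sy*dy],z] for sx,sy in((1,1),(1,-1),(-1,-1),(-1,1))]).round(0).tolist())
E
```

```text
[(array([135.53741497, 127.63265306]), 147), (array([285.68085106, 128.92198582]), 141)] [(array([393.        , 183.97297297]), 37), (array([541.26666667, 183.2       ]), 60)]
[[611.3 145.9   5. ]
 [609.2 -54.2   5. ]] [[ 538.3 -196.9   26. ]
 [ 538.8 -394.    26. ]]
200.12702150866434 -0.6166210078276563 [610.3  45.8   5. ]
197.07768939534046 0.1623225575091821 [ 538.6 -295.5   26. ]
knob [[613.69204018  38.47419259  44.        ]]
board [[113.0, 54.0], [294.0, 56.0], [296.0, 195.0], [135.0, 193.0]]
tray [[376.0, 104.0], [576.0, 103.0], [546.0, 253.0], [370.0, 254.0]]
```

>>> {"name": "move_arm", "arguments": {
  "rows": "-1 10 -50 10 0; -1 20 -95 20 0; -1 40 -147 30 0; -1 52 -147 40 0; -1 52 -147 40 0; -1 52 -147 40 0"
}}

```text
time: 2.52
position: [613.1, 41.6, 220.9]
tcp_rot: [3.141, -0.0, -0.003]
ft_force: [-0.7, -0.2, 1.4]
gripper_width: 87.1
finger_force: 0.0
```

```bash
python3 - <<'E'
from h import *
im,C=shot("wrist","w2"); s=bot.state(); print(s["position"],s["tcp_rot"])
print(proj(C,[[613,43,44],[612,142,8],[612,-58,8]]))
E
```

```text
[613.1992793   41.81715029 221.12851465] [ 3.14087325e+00 -6.48660565e-04 -2.32823378e-03]
[[322.50619484 176.56204976]
 [242.96278879 171.73646127]
 [403.79882122 171.22785969]]
```

View pics/w2.png

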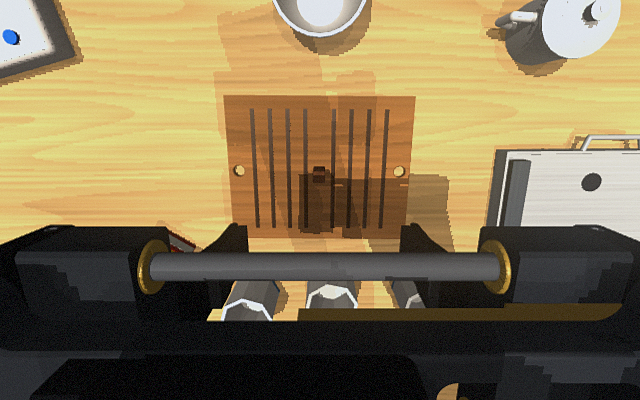

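w2 shows the board's holes at (239,171) and (399,171) and the knob at (319,175), centred ahead of the fingers.

```bash
python3 - <<'E'
from h import *
a,A=load("w1"); b,B=load("w2")
hole=lambda h:(h[...,2]>170)
h=[]
for p,q in(((134,127),(239,171)),((285,128),(399,171))):
    u,v=blob(a,p,7,hole)[0],blob(b,q,7,hole)[0]; print(u,v,tri(A,u,B,v).round(1)); h.append(onz(B,v,4)[0])
h=np.array(h); d=h[0]-h[1]; print(h.round(1),h.mean(0).round(1),np.degrees(np.arctan2(-d[0],d[1])))
dk=lambda h:(h[...,2]<75)
# knob dark: show segments
cv2.imwrite("pics/c3.png",np.hstack([cv2.resize(a[107:147,180:230],None,fx=8,fy=8,interpolation=0),cv2.resize(b[155:195,294:344],None,fx=8,fy=8,interpolation=0)]))
print(go(h.mean(0)[0],h.mean(0)[1],26))
E
```

```text
[135.53741497 127.63265306] [239.90967742 170.9483871 ] [611.5 147.6   1.9]
[285.68085106 128.92198582] [398.59615385 169.98717949] [610.1 -53.8  -3.1]
[[612.3 146.8   4. ]
 [612.8 -52.4   4. ]] [612.6  47.2   4. ] 0.16823088597230823
(array([ -0.8,  -5.5, 195.1]), np.float64(0.0))
```

View pics/c3.png

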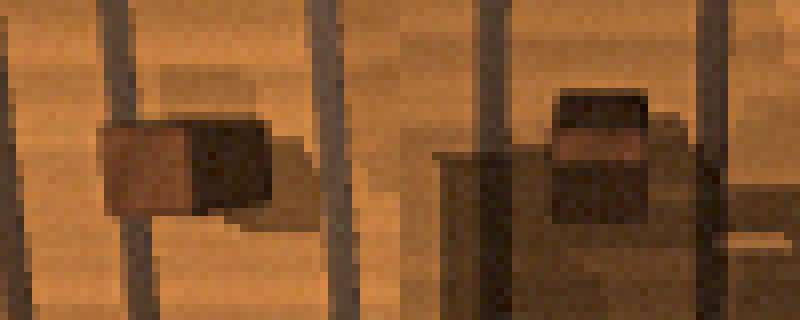

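c3: the knob's top face is centred at about (198.5,128) in w1 and (319,177) in w2.

```bash
python3 - <<'E'
from h import *
A=load("w1")[1];B=load("w2")[1]
X=tri(A,(198.5,127.9),B,(319,177)); print(X, onz(A,(198.5,127.9),44),onz(B,(319,177),44))
E
```

```text
[612.45374627  46.91513616  43.00504246] [[612.64672569  46.44126671  44.        ]] [[612.50862909  46.96175366  44.        ]]
```

>>> {"name": "move_arm", "arguments": {
  "rows": "-1 -0.7 -5 40 0; -1 -0.7 -5 90 0; -1 -0.7 -5 140 0; -1 -0.7 -5 180 0; -1 -0.7 -5 200 0; -1 -0.7 -5 206 0; -1 -0.7 -5 207 0; -1 -0.7 -5 207 0",
  "newtons": 50
}}

```text
time: 3.58
position: [613.5, 48.7, 15.0]
tcp_rot: [3.142, -0.002, 0.0]
ft_force: [-1.2, -1.3, 0.7]
gripper_width: 87.2
finger_force: 0.0
```

>>> {"name": "move_arm", "arguments": {
  "rows": "1 0 0 0 0; 1 0 0 0 0; 1 0 0 0 0; 1 0 0 0 0; 1 0 0 0 0; 1 0 0 0 0; 1 0 0 0 0; 1 0 0 0 0"
}}

```text
time: 4.58
position: [612.5, 48.5, 13.5]
tcp_rot: [3.141, 0.0, 0.0]
ft_force: [-0.2, -2.2, 0.6]
gripper_width: 14.9
finger_force: 1.1
```

>>> {"name": "move_arm", "arguments": {
  "rows": "1 0 0 -10 0; 1 0 0 -30 0; 1 0 0 -60 0; 1 0 0 -90 0; 1 0 0 -110 0; 1 0 0 -110 0"
}}

```text
time: 5.32
position: [613.5, 48.8, 125.5]
tcp_rot: [3.142, -0.003, 0.0]
ft_force: [-0.1, -0.2, -3.8]
gripper_width: 13.8
finger_force: 50.0
```

```bash
python3 - <<'E'
from h import *
im,C=load("w1")
pin=lambda h:(h[...,1]>110)&(h[...,2]>60)
g=cv2.cvtColor(im,cv2.COLOR_BGR2HSV)
for p in((393,184),(541,183)):
    w=g[p[1]-8:p[1]+9,p[0]-8:p[0]+9]; m=(w[...,1]>110)&(w[...,2]>60)
    print("\n".join("".join("#" if x else "." for x in r) for r in m))
print("base/tip proj", proj(C,[[538.6,-197,16],[538.6,-197,30],[538.6,-397,16],[538.6,-397,30]]).round(1))
print("rim TL,TR",onz(C,[(375,106),(577,104)],24))
sat=(g[...,1]<60).astype(np.uint8)
for v in(120,150,170): 
    r=g[v,360:600]; xs=np.nonzero((r[:,1]<60))[0]; print(v,xs[0]+360,xs[-1]+360, onz(C,[(xs[0]+360,v),(xs[-1]+360,v)],24).round(1).tolist())
for n in("top","side"):
    t=bot.camera(n); K=cam(n); q=proj(K,[[538.6,-197,24],[538.6,-396,24]]); print(n,q)
    for p in q:
        try: b=blob(t,p.round(),4,lambda h:(h[...,1]>60)&(h[...,0]<35)); print(b,onz(K,b[0],24))
        except Exception as e: print(e)
s=bot.state(); print(s["position"])
E
```

```text
.................
.................
.................
.................
.................
.......###.......
.....######......
.....#######.....
.....########....
.....####...#....
......###...#....
.......##........
........##.......
.................
.................
.................
.................
.................
.................
.................
.................
.................
......####.......
....#########....
....##########...
...############..
....#########....
....########.....
.......#####.....
.........###.....
.................
.................
.................
.................
base/tip proj [[391.4 182.1]
 [393.7 184.4]
 [538.4 181.7]
 [545.6 184.1]]
rim TL,TR [[ 637.96641313 -169.20252218   24.        ]
 [ 639.78966068 -421.56733478   24.        ]]
120 376 574 [[620.9, -171.2, 24.0], [620.4, -421.9, 24.0]]
150 375 568 [[583.1, -171.5, 24.0], [582.5, -422.1, 24.0]]
170 374 564 [[556.8, -171.2, 24.0], [556.2, -422.3, 24.0]]
top [[419.12264576 206.36897438]
 [481.8411811  206.49294129]]
(array([419.33333333, 207.11111111]), 9) [[ 536.22556285 -197.6496841    24.        ]]
(array([482.5, 207. ]), 10) [[ 536.9863944  -398.05763107   24.        ]]
side [[311.09311196 306.08304619]
 [318.52825279 389.41613421]]
(array([310.92592593, 307.40740741]), 27) [[ 537.96734478 -200.6777664    24.        ]]
(array([318.66666667, 391.18518519]), 27) [[ 538.56350051 -399.56758575   24.        ]]
[612.08325583  48.4821385  122.8210092 ]
```

>>> {"name": "move_arm", "arguments": {
  "rows": "1 -10 40 0 0; 1 -20 90 0 0; 1 -32 145 0 0; 1 -44 200 0 0; 1 -56 255 0 0; 1 -66 300 0 0; 1 -72 335 0 0; 1 -74 343 0 0"
}}

```text
time: 6.42
position: [536.5, -297.4, 121.7]
tcp_rot: [-3.141, 0.003, -0.004]
ft_force: [-0.2, 0.6, -2.7]
gripper_width: 13.7
finger_force: 50.0
```

>>> {"name": "move_arm", "arguments": {
  "rows": "1 0 0 10 0; 1 0 0 30 0; 1 0 0 50 0; 1 0 0 65 0; 1 0 0 72 0; 1 0 0 72 0"
}}

```text
time: 7.18
position: [538.5, -294.2, 51.1]
tcp_rot: [-3.141, 0.0, 0.0]
ft_force: [0.6, -0.4, -2.9]
gripper_width: 13.5
finger_force: 50.0
```

```bash
python3 - <<'E'
from h import *
im,C=shot("wrist","w3"); s=bot.state(); print(s["position"],s["tcp_rot"],s["ft_force"])
t=bot.camera("side");tp=bot.camera("top")
print(proj(C,[[537.8,-197,46],[537.8,-397,46]]))
S=cam("side")
cv2.imwrite("pics/c4.png",np.vstack([cv2.resize(im[0:240],(640,240)),cv2.resize(t[270:400,220:420],(640,350),interpolation=cv2.INTER_CUBIC)]))
E
```

```text
[ 538.86329208 -294.40293826   51.82112854] [ 3.14139090e+00 -3.79965648e-04  2.77545663e-04] [ 0.43289224 -0.40563861 -3.33385573]
[[158.58737161 236.8031347 ]
 [499.21939251 236.758695  ]]
```

View pics/c4.png

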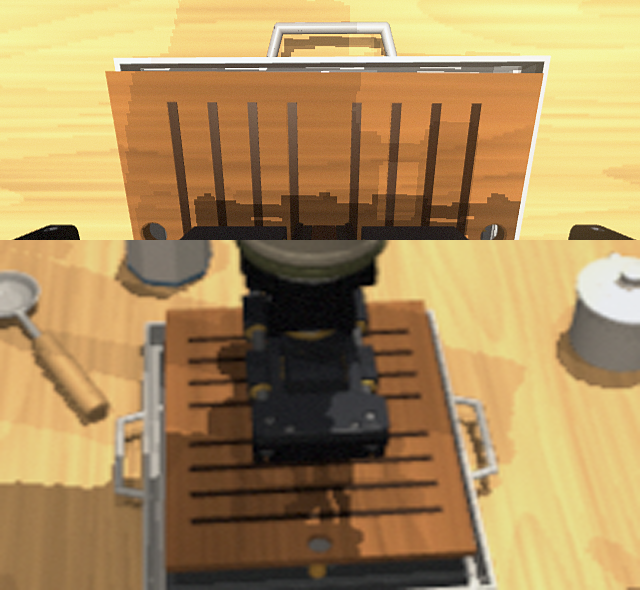

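```bash
python3 - <<'E'
from h import *
im,C=load("w3")
b=onz(C,[(106,72),(545,72)],45); t=onz(C,[(115,58.5),(550,57)],24); h=onz(C,[(154,230),(492,230)],45)
print(b.round(1),t.round(1),h.round(1)); print(b.mean(0)-[90,0,0],t.mean(0)-[102.5,0,0],b[0]-b[1],t[0]-t[1])
cv2.imwrite("pics/z.png",im)
g=cv2.cvtColor(im,cv2.COLOR_BGR2HSV)
for v in (76,90,110):
    r=g[v]; print(v,"".join("W" if s<50 and V>150 else ("b" if s>120 and h<15 else ".") for h,s,V in r[90:135]),"|","".join("W" if s<50 and V>150 else ("b" if s>120 and h<15 else ".") for h,s,V in r[510:560]))
E
```

```text
[[ 628.3 -182.2   45. ]
 [ 628.3 -407.5   45. ]] [[ 638.  -174.8   24. ]
 [ 638.8 -423.1   24. ]] [[ 541.7 -194.3   45. ]
 [ 541.6 -392.7   45. ]]
[ 538.3328455 -294.8785776   45.       ] [ 535.92536721 -298.91015286   24.        ] [2.88948401e-02 2.25263831e+02 0.00000000e+00] [-7.59569540e-01  2.48307595e+02  2.84217094e-14]
76 .................bbbbb.bb..bbbbbb.bbb.bb.bbb. | .bb.b.bbbbbbb..b.bbb..bb..b.b.b.bWWWW.............
90 ...................bbbb..bb.bb.bbbbbbbbbbbbbb | bb.bbbbbbbbb.bbbb.bbb.b.bbbbb..WWWW...............
110 ......................bbbbbbbb.bbbbbbbbb.b.bb | bbbbbbbbbbbbbbb.bbbbbbbbbbbWWWW...................
```

Seen from the wrist, the board sits about 3 mm too far to +y and 1.5 mm too far to +x relative to the tray. I correct that and lower.

>>> {"name": "move_arm", "arguments": {
  "rows": "1 -1.5 3 0 0; 1 -1.5 3 3 0; 1 -1.5 3 6 0; 1 -1.5 3 9 0; 1 -1.5 3 12 0; 1 -1.5 3 12 0"
}}

```text
time: 8.07
position: [536.9, -297.2, 39.2]
tcp_rot: [-3.141, 0.0, 0.0]
ft_force: [-0.3, 0.5, -4.0]
gripper_width: 13.2
finger_force: 50.0
```

>>> {"name": "move_arm", "arguments": {
  "rows": "1 0 0 2 0; 1 0 0 4 0; 1 0 0 6 0; 1 0 0 8 0; 1 0 0 8 0; 1 0 0 8 0",
  "newtons": 15
}}

```text
time: 8.82
position: [537.1, -297.4, 31.5]
tcp_rot: [3.142, 0.0, 0.0]
ft_force: [0.5, -0.4, -3.9]
gripper_width: 13.8
finger_force: 15.0
```

>>> {"name": "move_arm", "arguments": {
  "rows": "1 0 0 1 0; 1 0 0 2 0; 1 0 0 2.5 0; 1 0 0 2.5 0; 0.5 0 0 2.5 0; -0.5 0 0 2.5 0; -1 0 0 2.5 0; -1 0 0 2.5 0"
}}

```text
time: 9.82
position: [537.2, -297.3, 29.0]
tcp_rot: [3.142, -0.0, 0.0]
ft_force: [-0.1, 0.9, 0.0]
gripper_width: 43.7
finger_force: 0.0
```

>>> {"name": "move_arm", "arguments": {
  "rows": "-1 0 0 0 0; -1 0 0 -20 0; -1 0 0 -60 0; -1 -20 0 -110 0; -1 -50 -30 -160 0; -1 -80 -75 -200 0; -1 -97 -120 -220 0; -1 -97 -125 -220 0"
}}

```text
time: 10.82
position: [440.6, -169.4, 253.2]
tcp_rot: [3.138, -0.005, 0.005]
ft_force: [-0.5, -0.7, -0.9]
gripper_width: 86.9
finger_force: 0.0
```

```bash
python3 - <<'E'
from h import *
im,C=shot("wrist","w4"); s=bot.state(); print(s["position"],s["tcp_rot"])
t=bot.camera("side"); cv2.imwrite("pics/s4.png",t)
cv2.imwrite("pics/c5.png",np.vstack([im[:330],cv2.resize(t[270:400,220:420],(640,270),interpolation=cv2.INTER_CUBIC)]))
E
```

```text
[ 440.54457341 -170.5556301   251.676344  ] [ 3.13859552e+00 -3.49422175e-03  3.03315618e-03]
```

View pics/c5.png

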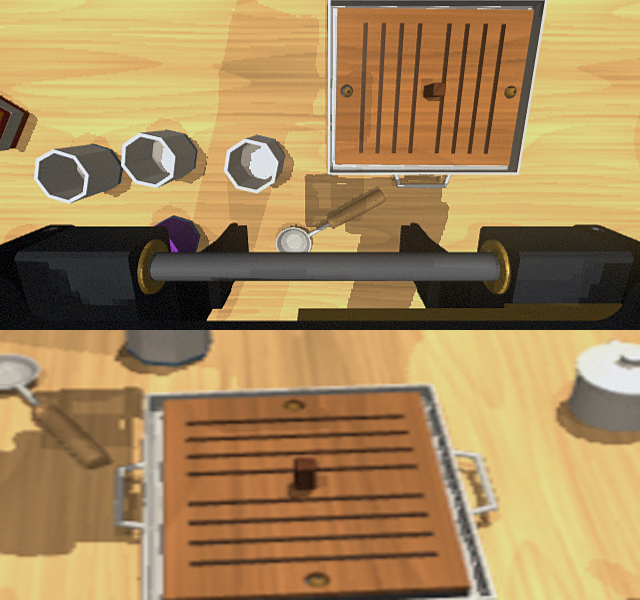

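w4: the board is flat in the tray with both brass pins through its holes at (347,91) and (510,91). Cup rims are centred at about (253,164), (149,160) and (62,175). Next I fit the cup rims for position and orientation.

```bash
cat >> h.py <<'E'
def rim(im,C,guess,z=64,dbg=False):
    """octagon rim fit at height z: centre and angle (deg, mod 45) of flat normals; guess = world xy"""
    P=lambda p:proj(C,np.c_[p,np.full(len(p),z)])
    g=cv2.GaussianBlur(cv2.cvtColor(im,cv2.COLOR_BGR2GRAY),(3,3),0).astype(float)
    def ring(c,a,ap):
        th=np.deg2rad(np.arange(0,360,3)); r=ap/np.cos((th-a+np.pi/8)%(np.pi/4)-np.pi/8)
        return np.c_[c[0]+r*np.cos(th),c[1]+r*np.sin(th)]
    def val(p):
        uv=P(p).astype(np.float32); return cv2.remap(g.astype(np.float32),uv[None,:,0].copy(),uv[None,:,1].copy(),1)[0]
    def cost(x):
        c,a=x[:2],x[2]/30; v=val(ring(c,a,28))
        return -(np.median(v)+v.mean()-.5*val(ring(c,a,23.5)).mean()-.5*val(ring(c,a,32)).mean())
    best=None
    from scipy.optimize import minimize
    G=[(cost([guess[0]+i,guess[1]+j,k*30]),guess[0]+i,guess[1]+j,k*30) for i in range(-16,17,4) for j in range(-16,17,4) for k in np.deg2rad([0,11,22,33])]
    for q in sorted(G)[:6]:
        r=minimize(cost,q[1:],method="Nelder-Mead",options=dict(initial_simplex=np.array(q[1:])+np.array([[0,0,0],[3,0,0],[0,3,0],[0,0,5]])))
        if best is None or r.fun<best.fun: best=r
    return best.x[:2].round(1),round(np.degrees(best.x[2]/30)%45,1),round(best.fun,1)
E
python3 - <<'E'
from h import *
im,C=load("w4"); 
for p in((253,164),(149,160),(62,175)):
    g=onz(C,p,64)[0,:2]; print(g.round(1),rim(im,C,g))
a,A=load("w2")
S,SC=cv2.imread("pics/s4.png"),cam("side")
for p,q in(((253,164),(272,258)),((149,160),(274,226)),((62,175),(267,201))): print(tri(C,p,SC,q).round(1))
print("spoon",onz(C,[(385,192),(330,222),(294,242)],8).round())
print(go(455,-85,150,-np.pi/2),bot.state()["q"].round(2))
E
```

```text
[453.5 -88.1] (array([450.9, -85.1]), np.float64(32.6), np.float64(-318.8))
[457.7  31.2] (array([457.,  33.]), np.float64(32.7), np.float64(-327.2))
[439.8 134.7] (array([438. , 136.6]), np.float64(26.9), np.float64(-339.0))
[454.5 -90.1  73.2]
[459.4  27.6  69.8]
[441.9 125.1  75.3]
spoon [[ 406. -255.    8.]
 [ 362. -179.    8.]
 [ 332. -128.    8.]]
(array([ 14.6, -87.2, 100.4]), np.float64(9.008)) [ 0.78  0.   -0.5   1.78  0.    1.35 -1.29]
```

```bash
python3 - <<'E'
from h import *
im,C=load("w4"); o=cv2.resize(im[120:215,20:300],None,fx=2.8,fy=2.8,interpolation=cv2.INTER_CUBIC); o2=o.copy()
for c,a in(((450.9,-85.1),32.6),((457,33),32.7),((438,136.6),26.9)):
    t=np.deg2rad(a+22.5+45*np.arange(8)); 
    for r in(32.5,):
        P=proj(C,np.c_[c[0]+r*np.cos(t),c[1]+r*np.sin(t),np.full(8,64)]); cv2.polylines(o2,[((P-[20,120])*2.8).astype(int)],True,(0,0,255),1)
cv2.imwrite("pics/c6.png",np.vstack([o,o2]))
E
```

```text
(no output)
```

View pics/c6.png

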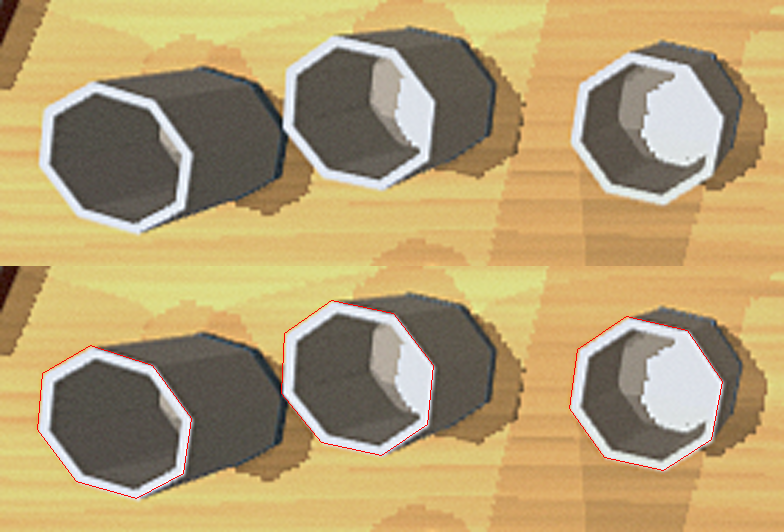

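The fitted octagons lie on the rims to within about 1 mm. I start with the right cup at (451,-86), tool yaw -102°.

>>> {"name": "move_arm", "arguments": {
  "rows": "-1 5 -30 0 1; -1 10.5 -60 0 2; -1 10.5 -85 0 3; -1 10.5 -85 0 4; -1 10.5 -85 10 5; -1 10.5 -85 30 6; -1 10.5 -85 60 7; -1 10.5 -85 90 8"
}}

```text
time: 11.92
position: [438.7, -103.9, 205.0]
tcp_rot: [-3.076, 0.011, -1.214]
ft_force: [-0.4, -1.4, -0.6]
gripper_width: 86.5
finger_force: 0.0
```

>>> {"name": "move_arm", "arguments": {
  "rows": "-1 0 0 10 1; -1 0 0 20 2; -1 0 0 20 2.25; -1 0 0 20 2.25; -1 0 0 20 2.25"
}}

```text
time: 12.55
position: [439.2, -93.1, 209.4]
tcp_rot: [-3.045, 0.015, -1.459]
ft_force: [-0.6, -0.4, 1.5]
gripper_width: 86.8
finger_force: 0.0
```

```bash
python3 - <<'E'
from h import *
s=bot.state(); print(s["position"],np.degrees(s["tcp_rot"]),s["q"].round(2)); print(go(451,-85.6,23.5,np.deg2rad(-102.4)))
E
```

```text
[439.19587783 -93.14352103 209.42200423] [-174.45118212    0.88020273  -83.59198669] [ 1.67 -0.28 -1.31  1.94 -0.35  1.22 -2.56]
(array([ -3.3,   5.5, 186.3]), np.float64(1.881))
```

Joint 7 is near its range at this yaw, so I use the half-turn equivalent, yaw +77.6°.

>>> {"name": "move_arm", "arguments": {
  "rows": "-1 0 0 0 -1; -1 0 0 0 -2; -1 0 0 0 -3; -1 0 0 0 -4; -1 0 0 0 -5; -1 0 0 0 -6; -1 0 0 0 -7; -1 0 0 0 -8"
}}

```text
time: 13.55
position: [438.9, -93.4, 209.3]
tcp_rot: [-3.111, -0.092, -0.057]
ft_force: [-0.1, -0.2, -0.0]
gripper_width: 87.0
finger_force: 0.0
```

>>> {"name": "move_arm", "arguments": {
  "rows": "-1 0 0 0 -1; -1 0 0 0 -2; -1 0 0 0 -3; -1 0 0 0 -4; -1 0 0 0 -5; -1 0 0 0 -6; -1 0 0 0 -7; -1 0 0 0 -8"
}}

```text
time: 14.55
position: [438.8, -93.4, 209.1]
tcp_rot: [3.056, -0.046, 1.342]
ft_force: [0.1, -0.5, -0.3]
gripper_width: 86.9
finger_force: 0.0
```

```bash
python3 - <<'E'
from h import *
im,C=shot("wrist","w5")
s=bot.state(); print(s["position"],np.degrees(s["tcp_rot"]),s["q"].round(2)); print(go(451,-85.6,23.5,np.deg2rad(77.6)))
for g in((451,-85.6),(457,33.5),(438,137)): print(proj(C,[*g,64]), rim(im,C,g))
E
```

```text
[438.7748281  -93.42300964 209.08214812] [175.09008173  -2.58130003  77.3962988 ] [ 1.18 -0.12 -0.95  1.95 -0.15  1.18  0.06]
(array([  1.9,  -5.7, 186.1]), np.float64(-0.02))
[[322.57086931 180.04391051]] (array([450.7, -84.9]), np.float64(32.5), np.float64(-304.5))
[[299.49750505  57.29715984]] (array([455.4,  33.6]), np.float64(33.3), np.float64(-286.6))
[[248.18113131 -63.77451801]] (array([422., 125.]), np.float64(33.0), np.float64(-0.0))
```

The tool picked up a 5.5° outward tilt at the joint limit. I try to undo it at the near reach limit, where the tool has to lean inward.

>>> {"name": "move_arm", "arguments": {
  "rows": "-1 50 -10 0 0; -1 100 -20 0 0; -1 150 -40 0 0; -1 170 -80 0 0; -1 170 -110 0 0; -1 170 -130 0 0; -1 170 -150 0 0; -1 170 -150 0 0"
}}

```text
time: 15.6
position: [332.2, 108.6, 204.0]
tcp_rot: [3.057, -0.046, 1.338]
ft_force: [0.8, 1.0, 0.0]
gripper_width: 86.8
finger_force: 0.0
```

```bash
cat >> h.py <<'E'
def tilt():
    s=bot.state(); z=R.from_euler("xyz",s["tcp_rot"]).as_matrix()[:,2]; print("pos",s["position"].round(1),"yaw",np.degrees(s["tcp_rot"][2]).round(1),"z",z.round(3),"q",s["q"].round(2))
E
python3 -c "
from h import *
tilt()"
```

```text
pos [332.2 108.6 204. ] yaw 76.7 z [ 0.093  0.025 -0.995] q [ 0.65 -0.49 -0.82  2.16 -0.38  1.25 -0.25]
```

>>> {"name": "move_arm", "arguments": {
  "rows": "-1 0 -20 0 0; -1 0 -40 0 0; -1 0 -60 0 0; -1 0 -80 0 0; -1 0 -80 0 0; -1 0 -80 0 0"
}}

```text
time: 16.35
position: [263.2, 130.8, 195.3]
tcp_rot: [3.062, -0.04, 1.336]
ft_force: [0.5, 0.3, -0.2]
gripper_width: 87.1
finger_force: 0.0
```

```bash
python3 -c "
from h import *
tilt()"
```

```text
pos [263.2 130.8 195.3] yaw 76.5 z [ 0.086  0.02  -0.996] q [-0.39 -0.5  -0.19  2.29 -0.07  1.26 -0.78]
```

>>> {"name": "move_arm", "arguments": {
  "rows": "-1 0 -15 0 0; -1 0 -30 0 0; -1 0 -45 0 0; -1 0 -55 0 0; -1 0 -55 0 0; -1 0 -55 0 0"
}}

```text
time: 17.1
position: [221.7, 154.4, 165.0]
tcp_rot: [3.112, -0.003, 1.335]
ft_force: [0.6, -0.1, -0.4]
gripper_width: 86.9
finger_force: 0.0
```

```bash
python3 -c "
from h import *
tilt()"
```

```text
pos [221.7 154.4 165. ] yaw 76.5 z [ 0.029 -0.004 -1.   ] q [-0.87 -0.5   0.04  2.35  0.05  1.28 -1.08]
```

>>> {"name": "move_arm", "arguments": {
  "rows": "-1 0 -6 0 0; -1 0 -12 0 0; -1 0 -14 0 0; -1 0 -14 0 0"
}}

```text
time: 17.6
position: [209.2, 158.2, 164.1]
tcp_rot: [3.113, -0.002, 1.333]
ft_force: [-0.1, 0.5, -1.1]
gripper_width: 87.5
finger_force: 0.0
```

```bash
python3 -c "
from h import *
tilt()"
```

```text
pos [209.2 158.2 164.1] yaw 76.4 z [ 0.028 -0.005 -1.   ] q [-0.57 -0.5  -0.21  2.35 -0.08  1.27 -0.97]
```

The tilt is down to 1.6°, which is good enough. I return over the right cup.

```bash
python3 -c "
from h import *
print(go(451,-85.6,170,np.deg2rad(77.5)))"
```

```text
(array([-180.1,  292.4,    2.2]), np.float64(-0.11))
```

>>> {"name": "move_arm", "arguments": {
  "rows": "-1 0 50 -10 0; -1 -10 100 -10 0; -1 -40 150 -10 0; -1 -70 195 -5 0; -1 -100 235 0 0; -1 -130 265 0 0; -1 -160 285 2 -0.1; -1 -180 292 2 -0.1"
}}

```text
time: 18.6
position: [451.1, -86.6, 169.5]
tcp_rot: [3.114, 0.0, 1.352]
ft_force: [-0.4, 0.1, -0.6]
gripper_width: 87.2
finger_force: 0.0
```

>>> {"name": "move_arm", "arguments": {
  "rows": "-1 0 0 0 0; -1 0 0 0 0"
}}

```text
time: 18.85
position: [450.5, -83.6, 169.5]
tcp_rot: [3.114, -0.001, 1.354]
ft_force: [0.3, -0.6, -0.5]
gripper_width: 87.2
finger_force: 0.0
```

```bash
python3 - <<'E'
from h import *
tilt(); im,C=shot("wrist","w6")
print(rim(im,C,(451,-85.6)),rim(im,C,(456,33.6)))
print(go(451,-85.3,23.5,np.deg2rad(77.5)))
E
```

```text
pos [450.5 -83.6 169.5] yaw 77.6 z [ 0.027 -0.005 -1.   ] q [-0.3  -0.04  0.38  1.99  0.02  1.16 -0.15]
(array([450.7, -84.7]), np.float64(32.4), np.float64(-297.1)) (array([457.1,  33. ]), np.float64(32.6), np.float64(-301.9))
(array([ -1.9,  -3.2, 146. ]), np.float64(0.013))
```

>>> {"name": "move_arm", "arguments": {
  "rows": "-1 -1 -1 40 0; -1 -1 -2 80 0; -1 -1.5 -3 115 0; -1 -1.5 -3 135 0; -1 -1.5 -3 145 0; -1 -1.5 -3 146 0; -1 -1.5 -3 146 0",
  "newtons": 15
}}

```text
time: 19.77
position: [451.8, -85.6, 24.2]
tcp_rot: [3.113, -0.001, 1.354]
ft_force: [0.5, -0.4, 0.3]
gripper_width: 86.6
finger_force: 0.0
```

>>> {"name": "move_arm", "arguments": {
  "rows": "0.5 0 0 0 0; 1 0 0 0 0; 1 0 0 0 0; 1 0 0 0 0; 1 0 0 0 0"
}}

```text
time: 20.4
position: [451.4, -85.8, 23.7]
tcp_rot: [3.114, -0.001, 1.354]
ft_force: [-0.7, 0.4, 3.8]
gripper_width: 60.0
finger_force: 14.9
```

>>> {"name": "move_arm", "arguments": {
  "rows": "1 0 0 -10 0; 1 0 0 -40 -0.5; 1 0 0 -80 -1.24; 1 0 0 -80 -1.24"
}}

```text
time: 20.9
position: [450.8, -85.6, 106.4]
tcp_rot: [3.109, 0.005, 1.571]
ft_force: [-0.2, -0.1, -1.5]
gripper_width: 60.3
finger_force: 14.9
```

```bash
python3 - <<'E'
from h import *
tilt(); s=bot.state(); print(s["gripper_width"],s["finger_force"],s["ft_force"]); print(go(550,-125,25.5,np.pi/2))
E
```

```text
pos [450.8 -85.6 106.4] yaw 90.0 z [ 0.032 -0.005 -0.999] q [-0.29  0.04  0.38  2.07 -0.01  1.01  0.1 ]
60.30058252104949 14.892246955423616 [-0.20621251 -0.1389663  -1.50520036]
(array([-39. ,  96.5,  84.3]), np.float64(0.002))
```

>>> {"name": "move_arm", "arguments": {
  "rows": "1 0 40 0 0; 1 -20 80 0 0; 1 -39 96 0 0; 1 -39 96 30 0; 1 -39 96 60 0; 1 -39 96 78 0; 1 -39 96 82.5 0; 1 -39 96 82.5 0"
}}

```text
time: 21.9
position: [547.2, -125.0, 24.1]
tcp_rot: [3.114, 0.005, 1.57]
ft_force: [0.4, 0.3, -1.3]
gripper_width: 60.6
finger_force: 14.8
```

>>> {"name": "move_arm", "arguments": {
  "rows": "1 -17 0 0 0; 1 -24 0 -7 0; 1 -32 0 -12 0; 1 -41 0 -15 0; 1 -51 0 -15 0; 1 -60 0 -13 0; 1 -69 0 -8 0; 1 -69 0 -8 0"
}}

```text
time: 22.9
position: [547.4, -195.5, 33.3]
tcp_rot: [3.113, 0.006, 1.568]
ft_force: [0.0, -0.1, -0.0]
gripper_width: 59.5
finger_force: 15.0
```

```bash
python3 - <<'E'
from h import *
tilt(); s=bot.state(); print(s["gripper_width"],s["finger_force"],s["ft_force"])
im,C=shot("wrist","w7"); t=bot.camera("side")
cv2.imwrite("pics/c7.png",np.vstack([cv2.resize(im[60:300],(640,240)),cv2.resize(t[240:370,220:420],(640,350),interpolation=cv2.INTER_CUBIC)]))
E
```

```text
pos [ 547.4 -195.5   33.3] yaw 89.9 z [ 0.029 -0.006 -1.   ] q [-0.08  0.42  0.41  1.82 -0.21  0.92  0.43]
59.54724274978309 14.998423809956876 [ 0.01439251 -0.12895725 -0.00661786]
```

View pics/c7.png

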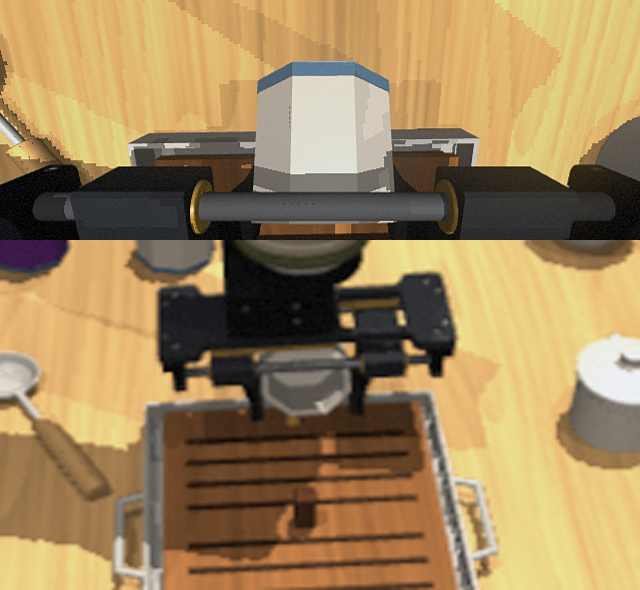

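c7 shows the method works: the cup lies on its side in the grip, foot towards +y and mouth towards -y. Now I carry it across to the tray's -y wall to push the mouth down.

>>> {"name": "move_arm", "arguments": {
  "rows": "1 0 0 -20 0; 1 0 0 -50 0; 1 -55 0 -50 0; 1 -110 0 -50 0; 1 -165 0 -50 0; 1 -215 0 -50 0; 1 -245 0 -50 0; 1 -245 0 -50 0"
}}

```text
time: 24.0
position: [543.7, -441.5, 83.0]
tcp_rot: [3.116, 0.007, 1.567]
ft_force: [-0.4, 0.7, -1.5]
gripper_width: 59.7
finger_force: 15.0
```

>>> {"name": "move_arm", "arguments": {
  "rows": "1 0 0 20 0; 1 0 0 38 0; 1 0 0 44 0; 1 0 0 48 0; 1 0 0 48 0"
}}

```text
time: 24.62
position: [547.3, -438.2, 35.0]
tcp_rot: [3.114, 0.005, 1.571]
ft_force: [0.7, -1.7, 4.2]
gripper_width: 59.7
finger_force: 15.0
```

>>> {"name": "move_arm", "arguments": {
  "rows": "1 -2 0 2 0; 1 -5 0 4 0; 1 -7 0 6 0; 1 -9 0 8 0; 1 -11 0 10 0; 1 -12.5 0 13 0; 1 -14 0 16 0; 1 -14 0 16 0"
}}

```text
time: 25.62
position: [547.0, -453.5, 19.5]
tcp_rot: [3.114, 0.006, 1.57]
ft_force: [-1.2, -0.7, 1.6]
gripper_width: 59.9
finger_force: 15.0
```

>>> {"name": "move_arm", "arguments": {
  "rows": "1 -8 0 1 0; 1 -14 0 2.5 0; 1 -22 0 5 0; 1 -30 0 8 0; 1 -37 0 11 0; 1 -44 0 13 0; 1 -48 0 13 0; 1 -48 0 13 0"
}}

```text
time: 26.62
position: [547.4, -501.4, 6.7]
tcp_rot: [3.114, 0.005, 1.57]
ft_force: [0.2, 0.5, -2.5]
gripper_width: 59.6
finger_force: 15.0
```

```bash
python3 - <<'E'
from h import *
tilt(); s=bot.state(); print(s["gripper_width"],s["finger_force"],s["ft_force"])
im,C=shot("wrist","w8"); t=bot.camera("side"); cv2.imwrite("pics/s8.png",t); tp=bot.camera("top"); cv2.imwrite("pics/t8.png",tp)
cv2.imwrite("pics/c8.png",np.vstack([cv2.resize(im[60:300],(640,240)),cv2.resize(t[270:400,220:420],(640,350),interpolation=cv2.INTER_CUBIC)]))
E
```

```text
pos [ 547.4 -501.4    6.7] yaw 89.9 z [ 0.027 -0.005 -1.   ] q [ 0.41  0.78  0.44  1.35 -0.36  1.07  0.9 ]
59.55510720175582 14.997270258609205 [ 0.21663888  0.5424807  -2.5258414 ]
```

View pics/c8.png

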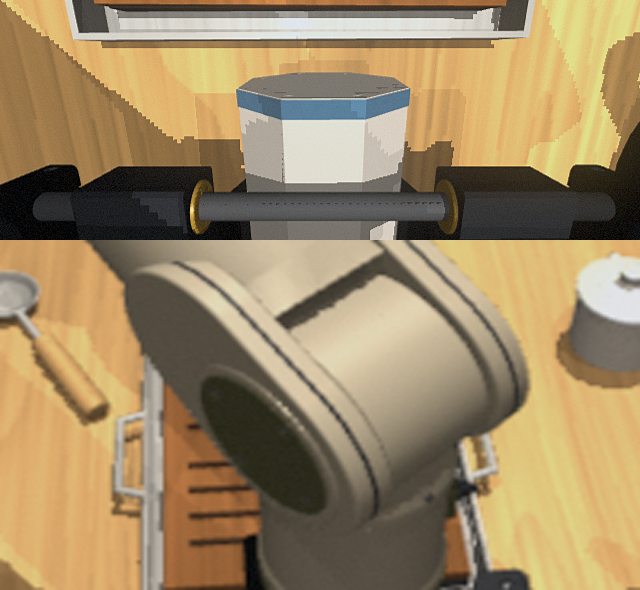

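```bash
python3 - <<'E'
from h import *
im,C=load("w8")
h=42;py=-501.4;pz=25.4
for psi in(0,10,20,30,40,50):
  for s in (1,-1):
    p=np.deg2rad(psi)
    # mouth short of down by psi, mouth dir = (-y sin, -z cos); foot = pivot - h*dir
    d=np.array([-np.sin(p),-np.cos(p)])*s if False else np.array([-np.sin(p),-np.cos(p)])
    n=np.array([np.cos(p),-np.sin(p)])  # lateral, +y side
    f=np.array([py,pz])-h*d; 
    e=[f+30*n,f-30*n]; 
    if s==1: print(psi,proj(C,[[547,q[0],q[1]] for q in e]).round(0).tolist(), [[(q.round(0)).tolist()] for q in e])
E
```

```text
0 [[331.0, 234.0], [330.0, 371.0]] [[[-471.0, 67.0]], [[-531.0, 67.0]]]
10 [[330.0, 211.0], [331.0, 365.0]] [[[-465.0, 62.0]], [[-524.0, 72.0]]]
20 [[329.0, 191.0], [331.0, 353.0]] [[[-459.0, 55.0]], [[-515.0, 75.0]]]
30 [[328.0, 175.0], [332.0, 336.0]] [[[-454.0, 47.0]], [[-506.0, 77.0]]]
40 [[328.0, 164.0], [332.0, 314.0]] [[[-451.0, 38.0]], [[-497.0, 77.0]]]
50 [[327.0, 158.0], [332.0, 289.0]] [[[-450.0, 29.0]], [[-489.0, 75.0]]]
```

```bash
python3 - <<'E'
from h import *
im,C=load("w8"); K,V=C
def at(u,v,d): 
    p=np.linalg.inv(K)@[u,v,1]*d; return (V[:3,:3].T@(p-V[:3,3])).round(1)
# bottom corners widest pair (237..410 px) 65 mm?; upper flat edges
g=cv2.cvtColor(im,cv2.COLOR_BGR2HSV)
for v in range(128,200,4):
    r=g[v,200:450]; print(v,"".join("B" if 95<h<125 and s>90 else ("k" if V_<110 else("w" if s<70 else ".")) for h,s,V_ in r[::3]))
print(at(323,147,115))
E
```

```text
128 ....................................................................................
132 ....................................................................................
136 .......................wwwwwwwwwwwwwwwwwwwwwwwwwwwwwwwwwwwwww.......................
140 .................wwwwwwwwwwwwwwwwwwwwwwwwwwwwwwwwwwwwwwwwwwwwwwwww..................
144 ...............wwwwwwwwwwwwwwwwwwwwwwwwwwwwwwwwwwwwwwwwwwwwwwwwwkkww................
148 .............wwwwwwwwkkwwwwwwwwwwwwwwwwwwwwwwwwwwwwwwwwwwwwwkwwwwwwwww..............
152 ............wBBBwwwwwwwwwkkkkwwwwwwwwwwwwwwwwwwwwwwwkkkkkkkkwwwwwwBBBB..............
156 ............wB..BBBBBwwwwwwwwwwwwwwwwwwwwwwwwwwwwwwwwkkkwwwwwBBBBBBBBB..............
160 ..............BBBBBB...B.B.www.wwwwwwwww..w.B.BB.B.BBBBBBBBBBBBBBBBBBB..............
164 .............BBB.BBBB.B.B..BBBBBBBBBBBBBBBBBBBBBBBBBBBBBBBBBBBBBBBBBBB..............
168 .............wwwBBBBB...BB.BBBBBBBBBBBBBBBBBBBBBBBBBBBBBBBBBBBBBBBBww...............
172 ..............wwwwwwBB.....BBBBBBBBBBBBBBBBBBBBBBBBBBBBBBBBBBBwwwwwww...............
176 ..............wwwwwwwwwwBBBBBBBBBBBBBBBBBBBBBBBBBBBBBBBBBBwwwwwwwwwww...............
180 ..............wwwwwwwwwwwwwwwwwwwwwwwwwwwwwwwwwwwwwwwwwwwwwwwwwwwwwww...............
184 ..............wwwwwwwwwwwwwwwwwwwwwwwwwwwwwwwwwwwwwwwwwwwwwwwwwwwwwww...............
188 ..............wwwwwwwwwwwwwwwwwwwwwwwwwwwwwwwwwwwwwwwwwwwwwwwwwwwwwww...............
192 ..............wwwwwwwwwwwwwwwwwwwwwwwwwwwwwwwwwwwwwwwwwwwwwwwwwwwwwww...............
196 ..............wwwwwwwwwwwwwwwwwwwwwwwwwwwwwwwwwwwwwwwwwwwwwwwwwwwwwww...............
[ 544.7 -442.4   52.5]
```

```bash
python3 - <<'E'
import cv2,numpy as np
im=cv2.imread("pics/w8.png")
t=cv2.imread("pics/t8.png")
cv2.imwrite("pics/c9.png",np.vstack([cv2.resize(im[110:270,200:450],(780,499),interpolation=cv2.INTER_CUBIC)]))
E
```

```text
(no output)
```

View pics/c9.png

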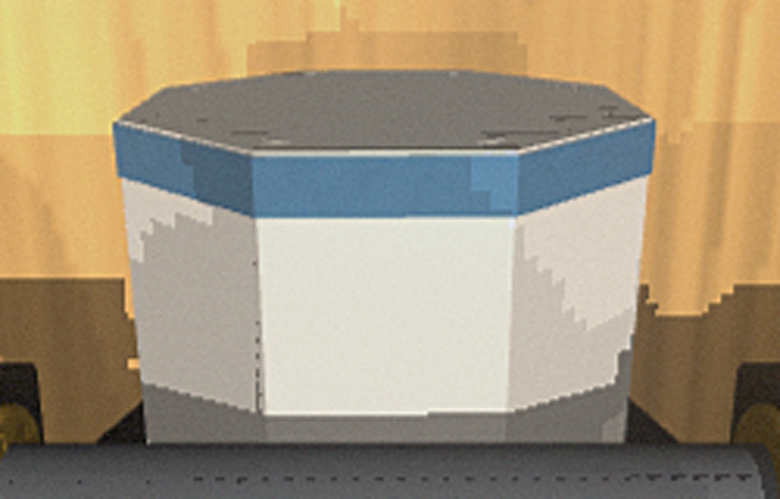

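```bash
cat >> h.py <<'E'
def pnp(C,uv,obj):
    K,V=C; ok,rv,t=cv2.solvePnP(np.float64(obj),np.float64(uv),K,None,flags=cv2.SOLVEPNP_ITERATIVE)
    Rm=cv2.Rodrigues(rv)[0]; Vi=np.linalg.inv(V); e=np.abs(cv2.projectPoints(np.float64(obj),rv,t,K,None)[0][:,0]-uv).max()
    return (Vi[:3,:3]@Rm).round(3),(Vi[:3,:3]@t.ravel()+Vi[:3,3]).round(1),e.round(1)
E
python3 - <<'E'
from h import *
im,C=load("w8")
uv=np.array([(115,122),(165,90),(310,71),(458,71),(612,88),(655,122),(518,150),(250,153),(257,415),(513,412)])/3.12+[200,110]
# foot frame: X right, Y towards near edge (image down), Z into body (towards mouth)
a,b=30,12.43
o=[(-a,b,0),(-a,-b,0),(-b,-a,0),(b,-a,0),(a,-b,0),(a,b,0),(b,a,0),(-b,a,0)]
Rm,t,e=pnp(C,uv[:8],o); print(Rm,t,e)
E
```

```text
[[ 1.    -0.031  0.004]
 [ 0.002 -0.053 -0.999]
 [ 0.031  0.998 -0.053]] [ 545.  -441.2   49.4] 3.0
```

c9 and the fit show the cup still lying, foot centre about (545,-441), slid in the pads rather than turned. I'll set it down here, regrasp it lying, and instead push its mouth plane over the +y rim. That pivots it mouth-down straight onto the board and gives a longer lever.

>>> {"name": "move_arm", "arguments": {
  "rows": "1 0 0 2 0; 1 0 0 3.5 0; 1 0 0 3.5 0; 0.3 0 0 3.5 0; 0 0 0 3.5 0; -0.5 0 0 3.5 0; -1 0 0 3.5 0; -1 0 0 3.5 0"
}}

```text
time: 27.78
position: [547.7, -501.0, 3.4]
tcp_rot: [3.114, 0.005, 1.57]
ft_force: [0.3, -0.7, -0.8]
gripper_width: 77.7
finger_force: 0.0
```

>>> {"name": "move_arm", "arguments": {
  "rows": "-1 0 0 0 0; -1 0 0 -30 0; -1 0 0 -80 0; -1 0 0 -130 0; -1 -20 0 -180 0; -1 -20 0 -180 0"
}}

```text
time: 28.52
position: [542.9, -523.4, 188.7]
tcp_rot: [3.109, 0.011, 1.568]
ft_force: [0.7, -0.6, -1.2]
gripper_width: 87.2
finger_force: 0.0
```

```bash
python3 - <<'E'
from h import *
tilt(); im,C=shot("wrist","w9"); cv2.imwrite("pics/c10.png",cv2.resize(im[60:300,160:480],(800,600),interpolation=cv2.INTER_CUBIC))
E
```

```text
pos [ 542.9 -523.4  188.7] yaw 89.9 z [ 0.032 -0.011 -0.999] q [ 0.42  0.65  0.5   1.15 -0.32  1.38  0.88]
```

View pics/c10.png

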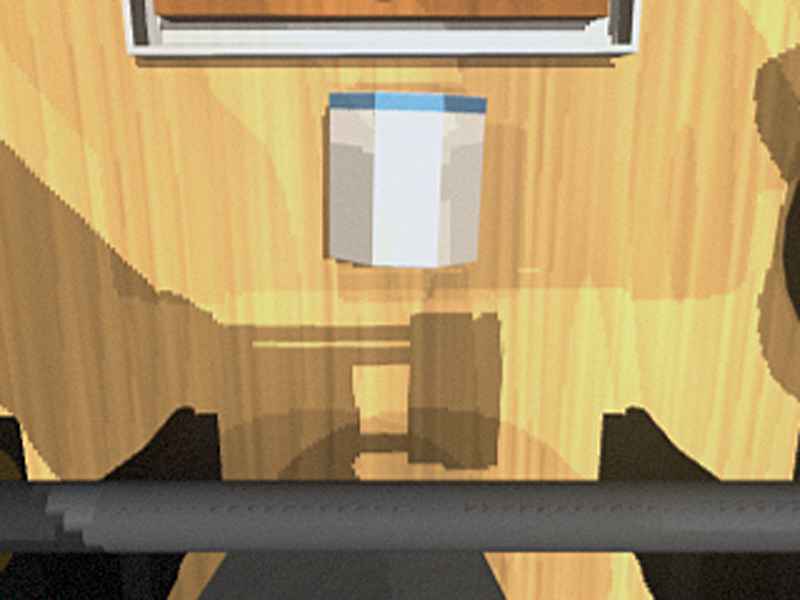

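c10: the cup lies on a flat just outside the tray, top flat corners at crop (376,93), (443,93), (373,264), (438,267), mouth towards -y.

```bash
python3 - <<'E'
from h import *
im,C=load("w9")
uv=np.array([(376,93),(443,93),(373,264),(438,267)])/2.5+[160,60]
P=onz(C,uv,60); print(P.round(1)); f=P[:2].mean(0);m=P[2:].mean(0); print(f,m,np.linalg.norm(f-m))
d=m-f; g=f+d*42/64; a=np.arctan2(-d[1],-d[0]); print("grasp",g,"yaw",np.degrees(a)); print(go(g[0],g[1],11.5,a))
print(np.linalg.norm(P[0]-P[1]))
E
```

```text
[[ 534.1 -440.4   60. ]
 [ 558.3 -440.4   60. ]
 [ 532.1 -502.8   60. ]
 [ 557.  -504.2   60. ]]
[ 546.22838189 -440.37867728   60.        ] [ 544.54831375 -503.46594593   60.        ] 63.10963551929164
grasp [ 545.12583718 -481.77969733   60.        ] yaw 88.47452474627696
(array([ 41.2,  -2.8, 173.6]), np.float64(0.143))
24.22143276007328
```

>>> {"name": "move_arm", "arguments": {
  "rows": "-1 20 0 40 0; -1 43 -2 90 0; -1 43.5 -3 140 0.14; -1 43.5 -3 160 0.14; -1 43.5 -3 172 0.14; -1 43.5 -3 173.5 0.14; -1 43.5 -3 173.5 0.14",
  "newtons": 15
}}

```text
time: 29.45
position: [545.1, -478.3, 11.1]
tcp_rot: [3.112, 0.006, 1.546]
ft_force: [-0.3, 0.1, -0.2]
gripper_width: 86.8
finger_force: 0.0
```

>>> {"name": "move_arm", "arguments": {
  "rows": "0.5 0 0 0 0; 1 0 0 0 0; 1 0 0 0 0; 1 0 0 0 0; 1 0 0 0 0; 1 0 0 -20 0; 1 0 0 -60 -0.14; 1 0 0 -80 -0.14"
}}

```text
time: 30.45
position: [542.8, -478.1, 92.9]
tcp_rot: [3.112, 0.007, 1.57]
ft_force: [1.0, -0.5, -1.8]
gripper_width: 59.9
finger_force: 14.9
```

>>> {"name": "move_arm", "arguments": {
  "rows": "1 50 0 0 0; 1 100 0 0 0; 1 155 0 0 0; 1 210 0 0 0; 1 260 0 0 0; 1 300 0 0 0; 1 325 0 0 0; 1 325 0 0 0"
}}

```text
time: 31.45
position: [542.7, -149.6, 88.1]
tcp_rot: [3.114, 0.004, 1.573]
ft_force: [0.2, 0.1, -1.0]
gripper_width: 60.1
finger_force: 14.9
```

```bash
python3 - <<'E'
from h import *
tilt(); s=bot.state(); print(s["gripper_width"],s["ft_force"]); print(go(548,-144.3,31.3,np.pi/2))
E
```

```text
pos [ 542.7 -149.6   88.1] yaw 90.1 z [ 0.027 -0.004 -1.   ] q [-0.18  0.31  0.43  1.83 -0.15  1.01  0.31]
60.069696021643786 [ 0.21319183  0.07270984 -0.991014  ]
(array([ 5.5,  3.8, 56.9]), np.float64(0.014))
```

>>> {"name": "move_arm", "arguments": {
  "rows": "1 6 0 0 0; 1 8 0 20 0; 1 8 0 40 0; 1 8 0 52 0; 1 8 0 56.5 0; 1 8 0 56.5 0"
}}

```text
time: 32.2
position: [544.1, -144.7, 31.5]
tcp_rot: [3.114, 0.005, 1.57]
ft_force: [0.1, -0.2, -2.1]
gripper_width: 60.2
finger_force: 14.9
```

```bash
python3 - <<'E'
from h import *
tilt(); s=bot.state(); print(s["ft_force"]); print(go(545,-144.3,31.3,np.pi/2))
E
```

```text
pos [ 544.1 -144.7   31.5] yaw 89.9 z [ 0.027 -0.005 -1.   ] q [-0.17  0.38  0.41  1.87 -0.19  0.9   0.33]
[ 0.07064102 -0.1787961  -2.07127389]
(array([0.4, 0.9, 0.2]), np.float64(-0.006))
```

Slow circle over the rim, in halves to watch the force.

>>> {"name": "move_arm", "arguments": {
  "rows": "1 -3 0 0 0; 1 -6 0 -2 0; 1 -9.5 0 -4 0; 1 -13 0 -6 0; 1 -16 0 -7 0; 1 -19 0 -8 0; 1 -22.5 0 -9 0; 1 -26 0 -9.3 0"
}}

```text
time: 33.2
position: [543.7, -169.0, 41.2]
tcp_rot: [3.115, 0.003, 1.571]
ft_force: [-2.8, 6.0, 2.2]
gripper_width: 59.8
finger_force: 15.0
```

>>> {"name": "move_arm", "arguments": {
  "rows": "1 -4 0 0 0; 1 -7.5 0 0.3 0; 1 -11 0 1 0; 1 -14 0 2 0; 1 -17 0 3.2 0; 1 -20 0 5 0; 1 -23 0 7 0; 1 -26 0 9 0"
}}

```text
time: 34.2
position: [543.9, -196.1, 32.8]
tcp_rot: [3.114, 0.004, 1.57]
ft_force: [-4.8, 3.4, 7.5]
gripper_width: 60.1
finger_force: 15.0
```

```bash
python3 - <<'E'
from h import *
tilt(); s=bot.state(); print(s["gripper_width"],s["ft_force"],s["wrist_torque"])
im,C=shot("wrist","w10"); t=bot.camera("side"); cv2.imwrite("pics/s10.png",t)
cv2.imwrite("pics/c11.png",np.vstack([im[60:300],cv2.resize(t[230:360,220:420],(640,350),interpolation=cv2.INTER_CUBIC)]))
E
```

```text
pos [ 543.9 -196.1   32.8] yaw 90.0 z [ 0.027 -0.004 -1.   ] q [-0.08  0.41  0.42  1.83 -0.21  0.92  0.44]
60.13249213158905 [-4.77666134  3.39004975  7.49819366] [1.09709932 1.00851768 0.03001307]
```

View pics/c11.png

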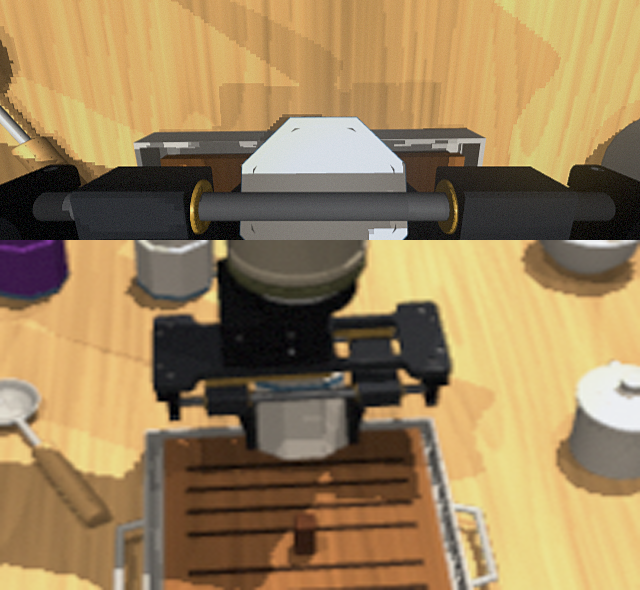

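c11: the cup now has its foot face up over the rim and board, so it is nearly mouth-down. I press it flat, then carry it to its slot.

>>> {"name": "move_arm", "arguments": {
  "rows": "1 -3 0 1 0; 1 -6 0 2 0; 1 -8 0 3 0; 1 -8 0 3.5 0; 1 -8 0 3.5 0; 1 -8 0 -20 0; 1 -8 0 -60 0; 1 -8 0 -75 0"
}}

```text
time: 35.3
position: [543.0, -205.0, 109.5]
tcp_rot: [3.111, 0.006, 1.57]
ft_force: [0.3, 0.0, -0.9]
gripper_width: 59.8
finger_force: 15.0
```

>>> {"name": "move_arm", "arguments": {
  "rows": "1 -40 15 0 0; 1 -80 30 0 0; 1 -120 42 0 0; 1 -153 42 0 0; 1 -153 42 20 0; 1 -153 42 50 0; 1 -153 42 68 0; 1 -153 42 70 0"
}}

```text
time: 36.3
position: [585.0, -356.1, 37.1]
tcp_rot: [3.117, 0.004, 1.571]
ft_force: [-0.2, 0.5, -1.3]
gripper_width: 59.9
finger_force: 15.0
```

```bash
python3 - <<'E'
from h import *
tilt(); s=bot.state(); print(s["gripper_width"],s["ft_force"]); print(go(586,-357,29,np.pi/2))
E
```

```text
pos [ 585.  -356.1   37.1] yaw 90.0 z [ 0.025 -0.004 -1.   ] q [ 0.16  0.63  0.45  1.52 -0.31  1.04  0.69]
59.933087848068276 [-0.15903563  0.50598777 -1.30911216]
(array([-0.9,  0.8,  8.1]), np.float64(0.001))
```

>>> {"name": "move_arm", "arguments": {
  "rows": "1 0 0 4 0; 1 0 0 6 0; 1 0 0 7.5 0; 1 0 0 8.5 0; 1 0 0 8.5 0; 0.3 0 0 8.5 0; 0 0 0 8.5 0; -0.4 0 0 8.5 0"
}}

```text
time: 37.3
position: [586.2, -357.5, 30.6]
tcp_rot: [3.114, 0.005, 1.57]
ft_force: [-1.4, 0.1, 1.2]
gripper_width: 60.7
finger_force: 0.4
```

>>> {"name": "move_arm", "arguments": {
  "rows": "-0.7 0 0 0 0; -0.8 0 0 -10 0; -1 0 0 -60 0; -1 20 0 -110 0; -1 60 -20 -130 0; -1 110 -45 -140 0; -1 160 -70 -150 0; -1 200 -95 -150 0"
}}

```text
time: 38.3
position: [486.8, -154.8, 178.2]
tcp_rot: [3.112, 0.005, 1.571]
ft_force: [-0.5, -0.5, -0.6]
gripper_width: 86.7
finger_force: 0.0
```

>>> {"name": "move_arm", "arguments": {
  "rows": "-1 40 -10 0 0; -1 90 -20 0 0; -1 120 -28 0 0; -1 120 -28 0 0"
}}

```text
time: 38.8
position: [458.9, -34.5, 176.1]
tcp_rot: [3.113, 0.004, 1.574]
ft_force: [-0.2, -0.0, -0.7]
gripper_width: 86.9
finger_force: 0.0
```

```bash
python3 - <<'E'
from h import *
tilt(); im,C=shot("wrist","w11"); t=bot.camera("side"); cv2.imwrite("pics/s11.png",t)
for g in((457,33.),(438,137)): print(proj(C,[*g,64]).round(), rim(im,C,g))
S=cam("side"); print("cup foot expected",proj(S,[[586,-357,88],[586,-357,24]]).round())
y,x=np.nonzero((lambda h:(h[...,0]>95)&(h[...,0]<125)&(h[...,1]>80))(cv2.cvtColor(t[250:400,230:420],cv2.COLOR_BGR2HSV))); print("blue side px",x.min()+230,x.max()+230,y.min()+250,y.max()+250,len(x))
h=np.deg2rad(22.5+45*np.arange(8)); print("predict",proj(S,np.c_[586+32.5*np.cos(h),-357+32.5*np.sin(h),np.full(8,88)]).round().tolist())
tp,T=shot("top"); 
m=rim(tp,T,(586,-357),88); print(m)
E
```

```text
pos [458.9 -34.5 176.1] yaw 90.2 z [ 0.029 -0.004 -1.   ] q [-0.35 -0.04  0.32  1.98  0.02  1.17 -0.04]
[[319. 116.]] (array([456.8,  33. ]), np.float64(31.7), np.float64(-321.3))
[[295. -22.]] (array([463.4,  88. ]), np.float64(34.3), np.float64(-217.3))
cup foot expected [[343. 350.]
 [341. 369.]]
blue side px 230 349 250 366 18
predict [[357.0, 343.0], [347.0, 336.0], [334.0, 337.0], [326.0, 345.0], [327.0, 357.0], [338.0, 365.0], [351.0, 364.0], [359.0, 355.0]]
(array([ 584. , -358.2]), np.float64(0.7), np.float64(-109.3))
```

```bash
python3 - <<'E'
from h import *
print(go(457,33.3,21.5,np.deg2rad(77.4)))
t=cv2.imread("pics/s11.png"); w=np.load("pics/w11.npz")
cv2.imwrite("pics/c12.png",cv2.resize(t[240:400,220:420],(780,600),interpolation=cv2.INTER_CUBIC))
E
```

```text
(array([ 71.6,  -6.8, 153.8]), np.float64(1.25))
```

View pics/c12.png

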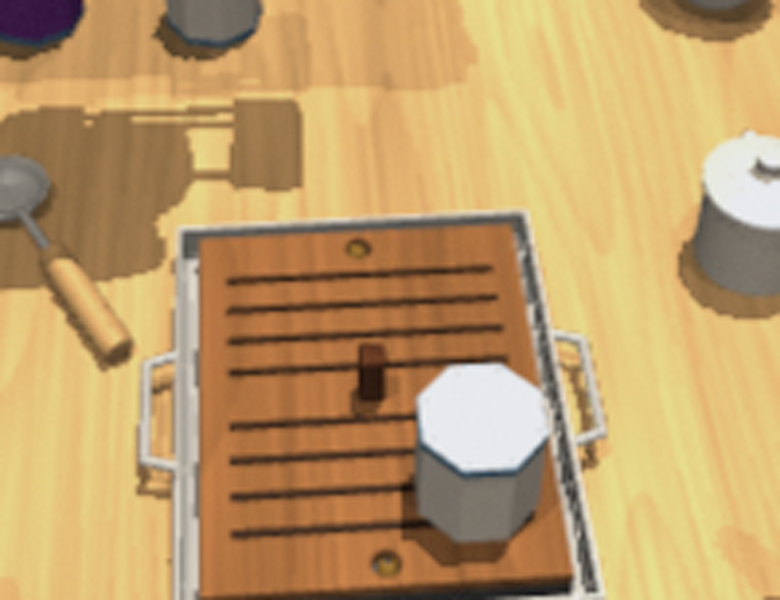

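c12: cup 1 stands mouth-down, wholly on the board in its far right quarter, and the board is still flat on its pins. Now the middle cup.

>>> {"name": "move_arm", "arguments": {
  "rows": "-1 40 -3 0 0.6; -1 71 -6 30 1.25; -1 71.5 -7 80 1.25; -1 71.5 -7 120 1.25; -1 71.5 -7 145 1.25; -1 71.5 -7 153 1.25; -1 71.5 -7 154 1.25; -1 71.5 -7 154 1.25",
  "newtons": 15
}}

```text
time: 39.95
position: [457.2, 34.1, 21.9]
tcp_rot: [3.112, -0.002, 1.352]
ft_force: [-0.2, -0.6, -0.3]
gripper_width: 87.3
finger_force: 0.0
```

>>> {"name": "move_arm", "arguments": {
  "rows": "0.5 0 0 0 0; 1 0 0 0 0; 1 0 0 0 0; 1 0 0 0 0; 1 0 0 0 0; 1 0 0 -20 0; 1 0 0 -60 -0.7; 1 0 0 -80 -1.25"
}}

```text
time: 40.95
position: [454.2, 34.6, 102.1]
tcp_rot: [3.114, 0.005, 1.574]
ft_force: [-0.0, 0.2, -2.6]
gripper_width: 60.0
finger_force: 14.9
```

```bash
python3 - <<'E'
from h import *
tilt(); s=bot.state(); print(s["gripper_width"],s["ft_force"]); print(go(545,-130,30.3,np.pi/2))
E
```

```text
pos [454.2  34.6 102.1] yaw 90.2 z [ 0.028 -0.005 -1.   ] q [-0.41  0.04  0.23  2.07 -0.    1.   -0.18]
59.97515400412539 [-0.0322898   0.24664302 -2.64593864]
(array([-164.5,   88.2,   75.1]), np.float64(0.017))
```

>>> {"name": "move_arm", "arguments": {
  "rows": "1 -40 30 0 0; 1 -85 60 0 0; 1 -130 88 0 0; 1 -164 88 0 0; 1 -164 88 30 0; 1 -164 88 60 0; 1 -164 88 74 0; 1 -164 88 74 0"
}}

```text
time: 41.95
position: [543.3, -129.6, 29.3]
tcp_rot: [3.116, 0.005, 1.57]
ft_force: [-0.1, -0.6, -1.8]
gripper_width: 60.0
finger_force: 15.0
```

```bash
python3 - <<'E'
from h import *
tilt(); print(go(545,-130,30.3,np.pi/2))
E
```

```text
pos [ 543.3 -129.6   29.3] yaw 90.0 z [ 0.025 -0.005 -1.   ] q [-0.15  0.37  0.36  1.88 -0.16  0.89  0.28]
(array([-0.4,  1.7, -1. ]), np.float64(-0.002))
```

>>> {"name": "move_arm", "arguments": {
  "rows": "1 -12 0 0 0; 1 -20 0 -7 0; 1 -29 0 -12 0; 1 -39 0 -14 0; 1 -49 0 -14 0; 1 -59 0 -11 0; 1 -67 0 -5 0; 1 -67 0 -3.5 0"
}}

```text
time: 42.95
position: [545.2, -199.3, 36.5]
tcp_rot: [3.11, 0.007, 1.568]
ft_force: [-1.5, -0.6, 10.2]
gripper_width: 59.9
finger_force: 15.0
```

>>> {"name": "move_arm", "arguments": {
  "rows": "1 0 0 0 0; 1 0 0 -15 0; 1 20 0 -20 0; 1 40 0 -20 0; 1 57 0 -20 0; 1 57 0 -8 0; 1 57 0 2 0; 1 57 0 2 0"
}}

```text
time: 43.95
position: [543.0, -140.7, 30.3]
tcp_rot: [3.117, 0.005, 1.569]
ft_force: [-0.4, -1.1, -2.1]
gripper_width: 59.9
finger_force: 15.0
```

```bash
python3 - <<'E'
from h import *
tilt(); s=bot.state(); print(s["gripper_width"],s["ft_force"]); print(go(545,-146,31.3,np.pi/2))
im,C=shot("wrist","w12"); a=load("w7")[0]
# predicted upper blue flat edge for a lying cup: foot edge at pivot+40 in y, z=pivot+30
p=s["position"]; print(proj(C,[[p[0]-12,p[1]+40,p[2]+48.7],[p[0]+12,p[1]+40,p[2]+48.7]]).round())
g=cv2.cvtColor(im,cv2.COLOR_BGR2HSV); b=(g[...,0]>95)&(g[...,0]<125)&(g[...,1]>80); y,x=np.nonzero(b[:260,200:440]); print(len(x),np.percentile(x,[2,98])+200,np.percentile(y,[2,50,98]))
E
```

```text
pos [ 543.  -140.7   30.3] yaw 89.9 z [ 0.025 -0.005 -1.   ] q [-0.14  0.38  0.36  1.87 -0.17  0.9   0.3 ]
59.89307053645093 [-0.36509763 -1.11640236 -2.1187376 ]
(array([-5.3,  2.1, -0.9]), np.float64(-0.01))
[[299. 198.]
 [361. 197.]]
1329 [263. 386.] [130. 139. 154.]
```

The blue foot band sits further out than expected, so the cup slid in the pads during the tilt and hangs foot-low. As with cup 1, I set it down lying on the open table, measure it and regrasp.

>>> {"name": "move_arm", "arguments": {
  "rows": "1 30 0 -8 0; 1 60 0 -8 0; 1 70 0 0 0; 1 70 0 8 0; 1 70 0 14 0; 1 70 0 18 0; 1 70 0 18 0; 1 70 0 18 0"
}}

```text
time: 45.0
position: [545.3, -73.7, 14.1]
tcp_rot: [3.112, 0.007, 1.567]
ft_force: [-1.7, -6.4, 7.8]
gripper_width: 60.0
finger_force: 15.0
```

>>> {"name": "move_arm", "arguments": {
  "rows": "0.3 0 0 0 0; 0 0 0 0 0; -0.5 0 0 0 0; -1 0 0 0 0; -1 0 0 -30 0; -1 -20 0 -80 0; -1 -40 0 -130 0; -1 -40 0 -175 0"
}}

```text
time: 46.0
position: [539.4, -111.1, 190.2]
tcp_rot: [3.114, 0.006, 1.567]
ft_force: [0.8, -0.1, 1.4]
gripper_width: 86.7
finger_force: 0.0
```

```bash
cat >> h.py <<'E'
def lying(im,C,guess,show=None):
    """cup lying mouth to -y: blue band foot edge + white top flat; fit box by model matching on z=60 top flat (64 x 24.9)"""
    from scipy.optimize import minimize
    g=cv2.GaussianBlur(im,(3,3),0).astype(np.float32); hs=cv2.cvtColor(im,cv2.COLOR_BGR2HSV).astype(np.float32)
    sat=((hs[...,0]>95)&(hs[...,0]<125)&(hs[...,1]>70)).astype(np.float32); white=((hs[...,1]<70)&(hs[...,2]>120)).astype(np.float32)
    sat=cv2.GaussianBlur(sat,(3,3),0); white=cv2.GaussianBlur(white,(3,3),0)
    def s(m,x,A,B):
        c,a=x[:2],x[2]/30; u=np.array([np.cos(a),np.sin(a)]); w=np.array([-u[1],u[0]])
        P=np.array([[*(c+p*u+q*w),60] for p in A for q in B]); uv=proj(C,P).astype(np.float32)
        return cv2.remap(m,uv[None,:,0].copy(),uv[None,:,1].copy(),1)[0].mean()
    B=[-10,-5,0,5,10]
    # x: foot-edge centre, a: direction from foot to mouth
    f=lambda x:-(2*s(sat,x,[1,2,3],B)-s(sat,x,[-3,-1.5],B)+s(white,x,range(9,62,4),B)-s(white,x,[67,70],B)-s(sat,x,[8,10],B))
    best=None
    for i in range(-40,41,8):
        for j in range(-40,41,5):
            for k in(-.25,-.1,.05,.2):
                x=[guess[0]+i,guess[1]+j,(-np.pi/2+k)*30]; v=f(x)
                if best is None or v<best[0]: best=(v,x)
    r=minimize(f,best[1],method="Nelder-Mead",options=dict(initial_simplex=np.array(best[1])+np.array([[0,0,0],[4,0,0],[0,4,0],[0,0,4]])))
    return r.x[:2].round(1),round(np.degrees(r.x[2]/30),1),round(r.fun,2)
E
python3 - <<'E'
from h import *
tilt(); im,C=shot("wrist","w13"); print("check on cup1 picture", lying(*load("w9"),(546,-440)))
print(lying(im,C,(545,-20)))
E
```

```text
pos [ 539.4 -111.1  190.2] yaw 89.8 z [ 0.028 -0.006 -1.   ] q [-0.23  0.17  0.39  1.75 -0.07  1.21  0.17]
check on cup1 picture (array([ 532.5, -440.6]), np.float64(-90.0), np.float64(-2.93))
(array([536. , -37.7]), np.float64(-88.0), np.float64(-2.95))
```

```bash
cat >> h.py <<'E'
def bluex(im,C,y):
    hs=cv2.cvtColor(im,cv2.COLOR_BGR2HSV); m=((hs[...,0]>95)&(hs[...,0]<125)&(hs[...,1]>70)).astype(np.uint8)
    n,l,s,c=cv2.connectedComponentsWithStats(m); p=proj(C,[540,y,55])[0]
    k=[i for i in range(1,n) if s[i,4]>60]; i=min(k,key=lambda i:np.linalg.norm(c[i]-p)); x0,y0,w,h=s[i,:4]
    ys,xs=np.nonzero(l==i); L=ys[xs<x0+3].mean(); Rr=ys[xs>x0+w-4].mean()
    return onz(C,[(x0,L),(x0+w-1,Rr)],42).round(1), s[i].tolist()
E
python3 - <<'E'
from h import *
print(bluex(*load("w9"),-440)); 
r=bluex(*load("w13"),-38); print(r); x=r[0][:,0].mean(); print(x,go(x,-77.7,11.5,np.pi/2+np.deg2rad(1)))
E
```

```text
(array([[ 516.3, -442.3,   42. ],
       [ 575. , -444.2,   42. ]]), [292, 97, 62, 8, 356])
(array([[512.7, -40.3,  42. ],
       [572.3, -40.5,  42. ]]), [293, 109, 62, 7, 348])
542.5 (array([ 33.8,  -6. , 184.3]), np.float64(-0.115))
```

>>> {"name": "move_arm", "arguments": {
  "rows": "-1 15 -2 40 0; -1 34 -3 90 0; -1 34 -5 140 0; -1 34 -6 170 0; -1 34 -6 182 0; -1 34 -6 184 0; -1 34 -6 184 0",
  "newtons": 15
}}

```text
time: 46.92
position: [539.7, -76.0, 5.2]
tcp_rot: [3.113, 0.005, 1.57]
ft_force: [0.8, 1.0, -0.2]
gripper_width: 87.2
finger_force: 0.0
```

>>> {"name": "move_arm", "arguments": {
  "rows": "0.5 0 0 0 0; 1 0 0 0 0; 1 0 0 0 0; 1 0 0 0 0; 1 0 0 0 0; 1 0 0 -10 0; 1 -20 0 -25 0; 1 -50 0 -25 0"
}}

```text
time: 47.92
position: [538.6, -126.7, 31.1]
tcp_rot: [3.113, 0.005, 1.572]
ft_force: [0.6, -0.7, -1.7]
gripper_width: 59.7
finger_force: 15.1
```

```bash
python3 - <<'E'
from h import *
tilt(); s=bot.state(); print(s["gripper_width"],s["ft_force"]); print(go(545,-144,31.3,np.pi/2))
E
```

```text
pos [ 538.6 -126.7   31.1] yaw 90.0 z [ 0.029 -0.005 -1.   ] q [-0.16  0.36  0.36  1.9  -0.16  0.89  0.28]
59.676433057964594 [ 0.59721374 -0.68838937 -1.67599325]
(array([-17.3,   6.4,   0. ]), np.float64(0.004))
```

The grip came out 6 mm low. Quick regrasp at the right height.

>>> {"name": "move_arm", "arguments": {
  "rows": "1 30 0 0 0; 1 50 0 10 0; 1 50 0 25 0; 1 50 0 25 0; 0.2 50 0 25 0; -0.3 50 0 25 0; -0.3 50 0 25 0; -0.3 50 0 19 0"
}}

```text
time: 48.92
position: [538.2, -76.0, 10.0]
tcp_rot: [3.115, 0.005, 1.57]
ft_force: [0.2, 0.4, -2.2]
gripper_width: 59.7
finger_force: 15.0
```

>>> {"name": "move_arm", "arguments": {
  "rows": "-0.3 0 0 0 0; 1 0 0 0 0; 1 0 0 0 0; 1 0 0 0 0; 1 0 0 0 0; 1 0 0 -10 0; 1 -30 6 -20 0; 1 -60 6 -20 0"
}}

```text
time: 49.92
position: [545.3, -136.4, 32.3]
tcp_rot: [3.112, 0.005, 1.571]
ft_force: [0.6, -0.8, -2.0]
gripper_width: 59.6
finger_force: 15.0
```

>>> {"name": "move_arm", "arguments": {
  "rows": "1 -4 0 0 0; 1 -4 0 0 0"
}}

```text
time: 50.18
position: [544.1, -139.6, 30.9]
tcp_rot: [3.114, 0.005, 1.57]
ft_force: [-0.2, 0.6, -1.5]
gripper_width: 59.6
finger_force: 15.0
```

```bash
python3 - <<'E'
from h import *
tilt(); s=bot.state(); print(s["gripper_width"],s["ft_force"]); print(go(545,-144.5,31.3,np.pi/2))
E
```

```text
pos [ 544.1 -139.6   30.9] yaw 90.0 z [ 0.028 -0.005 -1.   ] q [-0.14  0.38  0.36  1.87 -0.17  0.89  0.3 ]
59.642101954154576 [-0.15637249  0.57834324 -1.49824469]
(array([-4.9,  0.9, -0.3]), np.float64(-0.005))
```

Closure -0.3 does not actually open past 60 mm, so I redo the regrasp with -0.7.

>>> {"name": "move_arm", "arguments": {
  "rows": "1 35 0 0 0; 1 64 0 0 0; 1 64 0 10 0; 1 64 0 20 0; 1 64 0 26 0; -0.7 64 0 26 0; -0.7 64 0 26 0; -0.7 64 0 26 0"
}}

```text
time: 51.18
position: [545.1, -76.2, 4.7]
tcp_rot: [3.113, 0.005, 1.57]
ft_force: [-0.2, 0.0, 1.1]
gripper_width: 73.2
finger_force: 0.0
```

>>> {"name": "move_arm", "arguments": {
  "rows": "-0.7 0 0 0 0; -0.7 0 0 -6 0; -0.7 0 0 -6 0; 1 0 0 -6 0; 1 0 0 -6 0; 1 0 0 -6 0; 1 0 0 -6 0; 1 0 0 -6 0"
}}

```text
time: 52.18
position: [544.5, -75.9, 10.2]
tcp_rot: [3.114, 0.005, 1.57]
ft_force: [-0.5, 0.3, -0.7]
gripper_width: 59.9
finger_force: 14.9
```

>>> {"name": "move_arm", "arguments": {
  "rows": "1 0 0 -10 0; 1 -30 0 -20 0; 1 -60 0 -20 0; 1 -68 0 -20 0; 1 -68 0 -20 0"
}}

```text
time: 52.8
position: [544.0, -143.8, 30.8]
tcp_rot: [3.114, 0.005, 1.57]
ft_force: [0.1, 1.2, -2.0]
gripper_width: 59.9
finger_force: 14.9
```

```bash
python3 - <<'E'
from h import *
tilt(); s=bot.state(); print(s["gripper_width"],s["ft_force"]); print(go(545,-144.5,31.3,np.pi/2))
E
```

```text
pos [ 544.  -143.8   30.8] yaw 89.9 z [ 0.027 -0.005 -1.   ] q [-0.13  0.38  0.37  1.87 -0.17  0.9   0.31]
59.85772603560999 [ 0.0740512   1.15339523 -1.96549538]
(array([-0.7,  1. , -0.5]), np.float64(-0.007))
```

Now the same slow circle, press and carry, this time to the (490,-357) slot.

>>> {"name": "move_arm", "arguments": {
  "rows": "1 -3 0 0 0; 1 -6 0 -2 0; 1 -9.5 0 -4 0; 1 -13 0 -6 0; 1 -16 0 -7 0; 1 -19 0 -8 0; 1 -22.5 0 -9 0; 1 -26 0 -9.3 0"
}}

```text
time: 53.8
position: [543.4, -167.8, 40.2]
tcp_rot: [3.116, 0.003, 1.572]
ft_force: [-4.2, 6.9, 4.0]
gripper_width: 60.0
finger_force: 15.0
```

>>> {"name": "move_arm", "arguments": {
  "rows": "1 -4 0 0 0; 1 -7.5 0 0.3 0; 1 -11 0 1 0; 1 -14 0 2 0; 1 -17 0 3.2 0; 1 -20 0 5 0; 1 -23 0 7 0; 1 -26 0 9 0"
}}

```text
time: 54.8
position: [543.5, -195.2, 31.7]
tcp_rot: [3.116, 0.004, 1.571]
ft_force: [-5.9, 3.0, 7.7]
gripper_width: 60.0
finger_force: 15.0
```

>>> {"name": "move_arm", "arguments": {
  "rows": "1 -3 0 1 0; 1 -6 0 2 0; 1 -8 0 3 0; 1 -8 0 3.5 0; 1 -8 0 3.5 0; 1 -8 0 3.5 0"
}}

```text
time: 55.55
position: [544.6, -203.0, 28.4]
tcp_rot: [3.114, 0.004, 1.571]
ft_force: [-2.1, 5.1, 5.1]
gripper_width: 60.1
finger_force: 15.0
```

```bash
python3 - <<'E'
from h import *
tilt(); s=bot.state(); print(s["gripper_width"],s["ft_force"])
a=cv2.imread("pics/w10.png"); im,C=shot("wrist","w14")
for n,i in(("ref",a),("now",im)):
    g=cv2.cvtColor(i,cv2.COLOR_BGR2HSV); w=(g[...,1]<50)&(g[...,2]>190); w[:, :220]=0; w[:,430:]=0; w[240:]=0; y,x=np.nonzero(w); print(n,len(x),np.percentile(y,[2,50,98]),np.percentile(x,[2,98]))
    b=(g[...,0]>95)&(g[...,0]<125)&(g[...,1]>80); y,x=np.nonzero(b[:300,220:430]); print(len(x))
E
```

```text
pos [ 544.6 -203.    28.4] yaw 90.0 z [ 0.028 -0.004 -1.   ] q [-0.04  0.42  0.38  1.82 -0.2   0.91  0.44]
60.1460014793915 [-2.07949188  5.11278477  5.12091236]
ref 6642 [179. 211. 232.] [252. 393.]
125
now 5986 [186. 215. 234.] [252.7 392. ]
244
```

>>> {"name": "move_arm", "arguments": {
  "rows": "1 0 0 -25 0; 1 0 0 -60 0; 1 0 0 -80 0; 1 -40 -15 -80 0; 1 -80 -30 -80 0; 1 -120 -54 -80 0; 1 -154 -54 -80 0; 1 -154 -54 -80 0"
}}

```text
time: 56.6
position: [486.4, -360.9, 107.1]
tcp_rot: [3.115, 0.007, 1.566]
ft_force: [-1.0, 0.1, -2.3]
gripper_width: 60.4
finger_force: 15.0
```

>>> {"name": "move_arm", "arguments": {
  "rows": "1 0 0 20 0; 1 0 0 50 0; 1 0 0 70 0; 1 0 0 74 0; 1 0 0 74 0"
}}

```text
time: 57.22
position: [490.1, -357.7, 33.2]
tcp_rot: [3.114, 0.005, 1.571]
ft_force: [0.0, 0.3, -1.1]
gripper_width: 59.8
finger_force: 15.0
```

```bash
python3 - <<'E'
from h import *
tilt(); s=bot.state(); print(s["gripper_width"],s["ft_force"]); print(go(490,-357,29,np.pi/2))
E
```

```text
pos [ 490.1 -357.7   33.2] yaw 90.0 z [ 0.027 -0.005 -1.   ] q [ 0.2   0.47  0.45  1.75 -0.26  0.95  0.75]
59.797747381343704 [ 0.03590116  0.33310426 -1.13415703]
(array([ 0.7, -0.2,  4.2]), np.float64(-0.001))
```

>>> {"name": "move_arm", "arguments": {
  "rows": "1 0 0 2 0; 1 0 0 4 0; 1 0 0 5 0; 1 0 0 5 0; -0.7 0 0 5 0; -0.7 0 0 5 0; -0.7 0 0 5 0; -0.7 0 0 5 0"
}}

```text
time: 58.22
position: [490.0, -357.8, 28.0]
tcp_rot: [3.114, 0.005, 1.57]
ft_force: [0.5, 0.0, 0.2]
gripper_width: 73.3
finger_force: 0.0
```

>>> {"name": "move_arm", "arguments": {
  "rows": "-0.7 0 0 -20 0; -0.7 0 0 -70 0; -1 20 0 -120 0; -1 70 -10 -150 0; -1 125 -15 -155 0; -1 180 -20 -155 0; -1 240 -30 -155 0; -1 300 -40 -155 0"
}}

```text
time: 59.22
position: [445.6, -55.5, 182.0]
tcp_rot: [3.112, 0.005, 1.57]
ft_force: [1.3, 0.4, -0.4]
gripper_width: 86.6
finger_force: 0.0
```

>>> {"name": "move_arm", "arguments": {
  "rows": "-1 50 -3 0 0; -1 100 -6 0 0; -1 128 -8 0 0; -1 128 -8 0 0; -1 128 -8 0 0"
}}

```text
time: 59.85
position: [438.3, 70.0, 180.3]
tcp_rot: [3.113, 0.005, 1.569]
ft_force: [0.2, -0.4, -0.9]
gripper_width: 87.3
finger_force: 0.0
```

```bash
python3 - <<'E'
from h import *
tilt(); im,C=shot("wrist","w15"); r=rim(im,C,(438,136.5)); print(r); tp,T=shot("top","t15"); print([rim(tp,T,g,88) for g in((586,-357),(490,-357))])
side,S=shot("side","s15")
print(go(r[0][0],r[0][1],21.5,np.deg2rad(r[1]+45)))
E
```

```text
pos [438.3  70.  180.3] yaw 89.9 z [ 0.028 -0.005 -1.   ] q [-0.38 -0.06  0.11  2.    0.02  1.18 -0.28]
(array([437.4, 137.2]), np.float64(27.0), np.float64(-305.0))
[(array([ 584. , -358.1]), np.float64(39.3), np.float64(-108.9)), (array([ 403. , -380.7]), np.float64(42.7), np.float64(-103.7))]
(array([ 68.1,  -5.4, 157.9]), np.float64(1.786))
```

>>> {"name": "move_arm", "arguments": {
  "rows": "-1 40 -2 0 0.9; -1 68 -4 30 1.79; -1 68 -5 80 1.79; -1 68 -5.4 125 1.79; -1 68 -5.4 150 1.79; -1 68 -5.4 157 1.79; -1 68 -5.4 158 1.79; -1 68 -5.4 158 1.79",
  "newtons": 15
}}

```text
time: 61.0
position: [437.8, 138.4, 22.2]
tcp_rot: [3.113, -0.005, 1.258]
ft_force: [0.0, 0.8, 1.1]
gripper_width: 86.8
finger_force: 0.0
```

>>> {"name": "move_arm", "arguments": {
  "rows": "-0.3 0 0 0 0; 1 0 0 0 0; 1 0 0 0 0; 1 0 0 0 0; 1 0 0 0 0; 1 0 0 -20 0; 1 0 0 -60 -0.9; 1 0 0 -80 -1.79"
}}

```text
time: 62.0
position: [434.9, 138.8, 102.4]
tcp_rot: [3.113, 0.005, 1.575]
ft_force: [0.6, 1.0, -2.2]
gripper_width: 60.5
finger_force: 14.8
```

```bash
python3 - <<'E'
from h import *
tilt(); s=bot.state(); print(s["gripper_width"],s["ft_force"]); print(go(545,-130,30.3,np.pi/2))
t,S=load("s15","side")
g=cv2.cvtColor(t,cv2.COLOR_BGR2HSV)
for c in((586,-357),(490,-357)):
    h=np.deg2rad(22.5+45*np.arange(8)); P=proj(S,np.c_[c[0]+29*np.cos(h),c[1]+29*np.sin(h),np.full(8,88)]).astype(np.int32)
    m=np.zeros(t.shape[:2],np.uint8); cv2.fillPoly(m,[P],1); q=g[m>0]; print(c,"white frac in foot outline",((q[:,1]<50)&(q[:,2]>160)).mean(), q[:,2].mean())
E
```

```text
pos [434.9 138.8 102.4] yaw 90.3 z [ 0.028 -0.005 -1.   ] q [-0.42  0.06  0.    2.06  0.02  1.01 -0.43]
60.5064641881415 [ 0.62643022  0.9819214  -2.15363436]
(array([-268.9,  106.7,   76.5]), np.float64(0.027))
(586, -357) white frac in foot outline 1.0 231.96845425867508
(490, -357) white frac in foot outline 0.0 156.8678071539658
```

```bash
python3 - <<'E'
from h import *
t,S=load("s15","side")
g=cv2.cvtColor(t,cv2.COLOR_BGR2HSV)
for c in((586,-357),(490,-357)):
  for z in(88,60):
    h=np.deg2rad(22.5+45*np.arange(8)); P=proj(S,np.c_[c[0]+29*np.cos(h),c[1]+(29*np.sin(h) if z==88 else -29+0*h),np.full(8,z)]).astype(np.int32)
    m=np.zeros(t.shape[:2],np.uint8); cv2.fillPoly(m,[P],1); q=g[m>0]; print(c,z,q.mean(0).round(),q.std(0).round(),P.min(0),P.max(0))
b=(g[...,0]>95)&(g[...,0]<125)&(g[...,1]>70); y,x=np.nonzero(b[300:400,270:380]); print("blue",np.c_[x+270,y+300][::3].tolist())
E
```

```text
(586, -357) 88 [108.   6. 232.] [10.  3.  6.] [327 337] [357 363]
(586, -357) 60 [ 18.  35. 115.] [1. 3. 6.] [329 371] [357 373]
(490, -357) 88 [ 13. 159. 157.] [ 1.  7. 34.] [276 340] [306 366]
(490, -357) 60 [ 13. 162. 175.] [0. 1. 8.] [277 374] [306 376]
blue [[331, 361], [338, 366], [341, 366], [344, 366], [347, 366], [350, 366]]
```

>>> {"name": "move_arm", "arguments": {
  "rows": "1 -50 20 0 0; 1 -100 40 0 0; 1 -150 60 0 0; 1 -200 80 0 0; 1 -245 106 0 0; 1 -268 106 0 0; 1 -268 106 20 0; 1 -268 106 40 0"
}}

```text
time: 63.0
position: [541.2, -129.9, 64.2]
tcp_rot: [3.115, 0.005, 1.57]
ft_force: [-0.0, 1.1, -2.4]
gripper_width: 59.7
finger_force: 15.0
```

```bash
python3 - <<'E'
from h import *
tilt(); print(go(545,-130,30.3,np.pi/2))
E
```

```text
pos [ 541.2 -129.9   64.2] yaw 89.9 z [ 0.026 -0.005 -1.   ] q [-0.06  0.31  0.25  1.86 -0.09  0.96  0.23]
(array([ 0.1,  2.9, 34. ]), np.float64(-0.007))
```

```bash
python3 - <<'E'
from h import *
S=cam("side")
for fn in("s11","s15"):
    t=cv2.imread(f"pics/{fn}.png"); g=cv2.cvtColor(t,cv2.COLOR_BGR2HSV); m=((g[...,1]<45)&(g[...,2]>90)).astype(np.uint8); m[:150]=0; m[:,:190]=0; m[:,440:]=0
    n,l,s,c=cv2.connectedComponentsWithStats(m)
    for i in range(1,n):
        if s[i,4]>60: print(fn,s[i].tolist(),c[i].round().tolist(), onz(S,c[i],70).round().tolist())
t=cv2.imread("pics/s15.png");g=cv2.cvtColor(t,cv2.COLOR_BGR2HSV)
for v in range(290,400,5): print(v,"".join("W" if s<45 and V>190 else "g" if s<45 and V>90 else "B" if 95<h<125 and s>70 else "." for h,s,V in g[v,250:380]))
E
```

```text
s11 [349, 150, 69, 32, 1365] [387.0, 162.0] [[807.0, 307.0, 70.0]]
s11 [416, 150, 24, 49, 311] [429.0, 171.0] [[924.0, 248.0, 70.0]]
s11 [201, 173, 27, 29, 562] [215.0, 187.0] [[295.0, 206.0, 70.0]]
s11 [255, 194, 32, 57, 1209] [271.0, 222.0] [[451.0, 42.0, 70.0]]
s11 [387, 209, 36, 33, 875] [404.0, 224.0] [[793.0, 14.0, 70.0]]
s11 [399, 275, 34, 43, 1108] [414.0, 296.0] [[760.0, -222.0, 70.0]]
s11 [211, 282, 21, 24, 288] [222.0, 291.0] [[345.0, -180.0, 70.0]]
s11 [256, 296, 119, 104, 2586] [327.0, 353.0] [[558.0, -350.0, 70.0]]
s15 [349, 150, 69, 32, 1339] [387.0, 162.0] [[808.0, 307.0, 70.0]]
s15 [416, 150, 24, 49, 293] [429.0, 171.0] [[923.0, 250.0, 70.0]]
s15 [201, 173, 33, 29, 680] [217.0, 186.0] [[301.0, 211.0, 70.0]]
s15 [255, 194, 24, 31, 586] [267.0, 209.0] [[441.0, 97.0, 70.0]]
s15 [387, 209, 36, 33, 864] [405.0, 224.0] [[794.0, 14.0, 70.0]]
s15 [399, 275, 34, 43, 1101] [414.0, 296.0] [[760.0, -222.0, 70.0]]
s15 [211, 282, 21, 24, 306] [221.0, 291.0] [[345.0, -180.0, 70.0]]
s15 [230, 297, 145, 103, 3654] [303.0, 360.0] [[511.0, -361.0, 70.0]]
290 ...........................
[... 2238 characters left out ...]
ggg......g..ggW..........
375 WWWWWWWWWWWWWWggggWg..........................................................gggggggggggggggggggggggggggg.........gggggW.........
380 WWWWWWWWWWWWWWgggggWg..............................................................ggggggggggggggggggg..............WggggW........
385 ggggggggggggggggggWWW................................................................................................Wg.ggW.......
390 ...............WggWWW................................................................................................Wgg.ggW......
395 ...............WggWWW...............................................................................................ggWggggWW.....
```

Cup 2 has left its slot and a white shape stands left of the tray near side pixel (247,370), so it was probably knocked aside. I look closely before going on.

```bash
python3 - <<'E'
from h import *
t,S=shot("side","s16"); tp,T=shot("top","t16")
p=proj(T,[[400,-380,60]])[0]; u,v=map(int,p); print(p)
A=cv2.resize(t[320:400,210:310],(500,400),interpolation=cv2.INTER_CUBIC); B=cv2.resize(tp[v-40:v+40,u-30:u+30],(300,400),interpolation=cv2.INTER_CUBIC)
cv2.imwrite("pics/c13.png",np.hstack([A,B]))
E
```

```text
[481.47045485 250.92835194]
```

View pics/c13.png

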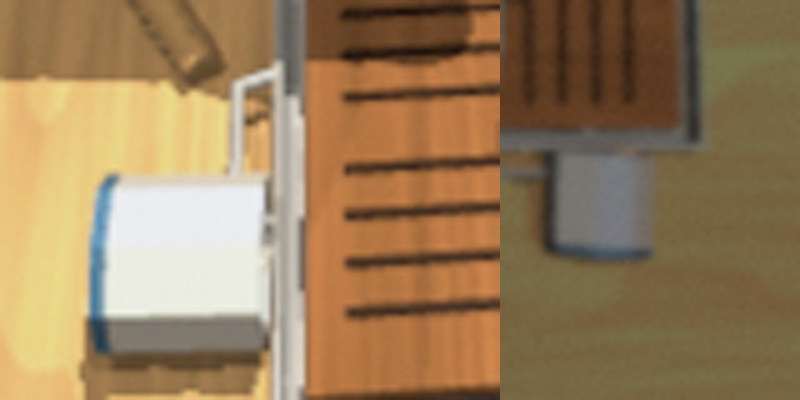

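c13: cup 2 was knocked off the board. It lies on its side against the tray's -x wall, mouth towards the tray (+x) and blue foot towards -x, and I'll mend it afterwards with the same move over that wall. First I finish cup 3, which is in hand.

>>> {"name": "move_arm", "arguments": {
  "rows": "1 0 2 15 0; 1 0 2 28 0; 1 0 2 34 0; 1 0 2 34 0"
}}

```text
time: 63.6
position: [544.4, -129.8, 31.0]
tcp_rot: [3.115, 0.005, 1.57]
ft_force: [0.8, -0.8, -1.6]
gripper_width: 59.9
finger_force: 15.0
```

>>> {"name": "move_arm", "arguments": {
  "rows": "1 -12 0 0 0; 1 -20 0 -7 0; 1 -29 0 -12 0; 1 -39 0 -14 0; 1 -49 0 -14 0; 1 -59 0 -11 0; 1 -67 0 -5 0; 1 -67 0 -3.5 0"
}}

```text
time: 64.6
position: [545.4, -199.3, 37.2]
tcp_rot: [3.111, 0.007, 1.568]
ft_force: [-1.0, -0.7, 10.2]
gripper_width: 59.7
finger_force: 15.0
```

>>> {"name": "move_arm", "arguments": {
  "rows": "1 0 0 0 0; 1 0 0 -15 0; 1 20 0 -20 0; 1 60 0 -20 0; 1 100 0 -20 0; 1 127 0 -20 0; 1 127 0 -8 0; 1 127 0 2 0"
}}

```text
time: 65.6
position: [544.7, -70.9, 32.6]
tcp_rot: [3.114, 0.006, 1.569]
ft_force: [-0.0, -0.9, -1.8]
gripper_width: 59.7
finger_force: 15.0
```

>>> {"name": "move_arm", "arguments": {
  "rows": "1 0 0 6 0; 1 0 0 12 0; 1 0 0 17 0; 1 0 0 17 0; -0.7 0 0 17 0; -0.9 0 0 17 0; -1 0 0 17 0; -1 0 0 17 0"
}}

```text
time: 66.6
position: [545.1, -69.7, 15.5]
tcp_rot: [3.114, 0.005, 1.571]
ft_force: [-0.2, -0.9, 0.3]
gripper_width: 85.4
finger_force: 0.0
```

>>> {"name": "move_arm", "arguments": {
  "rows": "-1 0 0 -30 0; -1 -20 0 -80 0; -1 -40 0 -130 0; -1 -40 0 -175 0; -1 -40 0 -175 0; -1 -40 0 -175 0"
}}

```text
time: 67.35
position: [540.0, -108.7, 190.1]
tcp_rot: [3.115, 0.005, 1.571]
ft_force: [-0.9, 0.8, 0.9]
gripper_width: 87.5
finger_force: 0.0
```

```bash
python3 - <<'E'
from h import *
tilt(); im,C=shot("wrist","w17"); l=lying(im,C,(545,-30)); print(l); r=bluex(im,C,l[0][1]); print(r); x=r[0][:,0].mean(); print(x,go(x,l[0][1]-40,11.5,np.pi/2))
E
```

```text
pos [ 540.  -108.7  190.1] yaw 90.0 z [ 0.027 -0.005 -1.   ] q [-0.12  0.17  0.26  1.74 -0.04  1.21  0.15]
(array([553.5, -38.8]), np.float64(-92.7), np.float64(-2.95))
(array([[514.8, -41.3,  42. ],
       [574.6, -41.2,  42. ]]), [295, 113, 62, 7, 354])
544.7 (array([ 30.7,   0.5, 177.9]), np.float64(-0.001))
```

>>> {"name": "move_arm", "arguments": {
  "rows": "-1 15 0 40 0; -1 31 0 90 0; -1 31 0.5 135 0; -1 31 0.5 165 0; -1 31 0.5 176 0; -1 31 0.5 178 0; -1 31 0.5 178 0; -1 31 0.5 178 0",
  "newtons": 15
}}

```text
time: 68.4
position: [546.4, -78.9, 13.7]
tcp_rot: [3.112, 0.005, 1.57]
ft_force: [0.6, 1.0, 0.3]
gripper_width: 87.0
finger_force: 0.0
```

>>> {"name": "move_arm", "arguments": {
  "rows": "0 0 0 0 0; 1 0 0 0 0; 1 0 0 0 0; 1 0 0 0 0; 1 0 0 0 0; 1 0 0 -10 0; 1 -30 0 -20 0; 1 -60 0 -20 0"
}}

```text
time: 69.4
position: [545.7, -139.4, 34.3]
tcp_rot: [3.113, 0.005, 1.571]
ft_force: [-0.6, -0.1, -2.6]
gripper_width: 60.2
finger_force: 14.9
```

>>> {"name": "move_arm", "arguments": {
  "rows": "1 -6 0 0 0; 1 -6 0 0 0"
}}

```text
time: 69.65
position: [544.9, -144.6, 33.1]
tcp_rot: [3.115, 0.005, 1.57]
ft_force: [0.1, -0.1, -2.4]
gripper_width: 60.4
finger_force: 14.9
```

```bash
python3 - <<'E'
from h import *
tilt(); s=bot.state(); print(s["gripper_width"],s["ft_force"]); print(go(545,-144,31,np.pi/2))
E
```

```text
pos [ 544.9 -144.6   33.1] yaw 89.9 z [ 0.027 -0.005 -1.   ] q [-0.03  0.37  0.25  1.86 -0.11  0.9   0.27]
60.44995388506901 [ 0.12976164 -0.05878497 -2.3598026 ]
(array([0.6, 0. , 2.1]), np.float64(-0.006))
```

>>> {"name": "move_arm", "arguments": {
  "rows": "1 -3 0 1 0; 1 -6 0 -1 0; 1 -9.5 0 -3 0; 1 -13 0 -5 0; 1 -16 0 -6.5 0; 1 -19 0 -7.5 0; 1 -22.5 0 -8.5 0; 1 -26 0 -9 0"
}}

```text
time: 70.65
position: [544.4, -169.2, 42.0]
tcp_rot: [3.116, 0.003, 1.571]
ft_force: [-2.3, 6.0, -0.6]
gripper_width: 60.2
finger_force: 15.0
```

>>> {"name": "move_arm", "arguments": {
  "rows": "1 -4 0 0 0; 1 -7.5 0 0.3 0; 1 -11 0 1 0; 1 -14 0 2 0; 1 -17 0 3.2 0; 1 -20 0 5 0; 1 -23 0 7 0; 1 -26 0 9 0"
}}

```text
time: 71.65
position: [544.7, -196.3, 33.8]
tcp_rot: [3.115, 0.004, 1.571]
ft_force: [-3.8, 3.3, 7.3]
gripper_width: 60.1
finger_force: 15.0
```

>>> {"name": "move_arm", "arguments": {
  "rows": "1 -3 0 1 0; 1 -6 0 2.5 0; 1 -8 0 3.5 0; 1 -8 0 4.5 0; 1 -8 0 4.5 0; 1 -8 0 4.5 0"
}}

```text
time: 72.4
position: [545.5, -204.4, 29.4]
tcp_rot: [3.114, 0.005, 1.571]
ft_force: [-3.2, 3.1, 5.6]
gripper_width: 59.7
finger_force: 15.0
```

>>> {"name": "move_arm", "arguments": {
  "rows": "1 0 0 -10 0; 1 0 20 -20 0; 1 -20 42 -20 0; 1 -34 42 -20 0; 1 -34 42 -20 0"
}}

```text
time: 73.03
position: [585.5, -240.7, 50.1]
tcp_rot: [3.115, 0.006, 1.568]
ft_force: [0.2, 0.0, -2.4]
gripper_width: 59.8
finger_force: 15.0
```

```bash
python3 - <<'E'
from h import *
tilt(); s=bot.state(); print(s["gripper_width"],s["ft_force"]); print(go(586,-237,29,np.pi/2))
E
```

```text
pos [ 585.5 -240.7   50.1] yaw 89.8 z [ 0.026 -0.006 -1.   ] q [ 0.1   0.48  0.28  1.66 -0.16  0.99  0.43]
59.84989262994959 [ 1.50462327e-01  2.00891186e-03 -2.42081118e+00]
(array([ 3.8, -0.1, 21. ]), np.float64(-0.018))
```

>>> {"name": "move_arm", "arguments": {
  "rows": "1 2 0 10 0; 1 2 0 17 0; 1 2 0 20 0; 1 2 0 21 0; -0.7 2 0 21 0; -0.7 2 0 21 0; -0.7 2 0 21 0; -0.7 2 0 21 0"
}}

```text
time: 74.03
position: [587.2, -236.9, 29.1]
tcp_rot: [3.114, 0.005, 1.57]
ft_force: [-0.4, 0.1, 0.6]
gripper_width: 73.7
finger_force: 0.0
```

>>> {"name": "move_arm", "arguments": {
  "rows": "-0.7 0 0 -15 0; -0.7 0 0 -60 0; -1 0 0 -110 0; -1 -20 -30 -150 1; -1 -50 -75 -160 2; -1 -80 -120 -160 3; -1 -115 -150 -160 4; -1 -138 -172 -160 5"
}}

```text
time: 75.03
position: [409.0, -375.8, 186.5]
tcp_rot: [3.119, -0.019, 0.69]
ft_force: [-0.0, 0.2, -0.1]
gripper_width: 87.0
finger_force: 0.0
```

>>> {"name": "move_arm", "arguments": {
  "rows": "-1 0 0 0 1; -1 0 0 0 2; -1 0 0 0 3; -1 0 0 0 4; -1 0 0 0 4; -1 0 0 0 4"
}}

```text
time: 75.78
position: [410.9, -374.0, 185.6]
tcp_rot: [3.136, -0.028, 0.004]
ft_force: [-1.2, 0.3, 0.3]
gripper_width: 87.3
finger_force: 0.0
```

```bash
python3 - <<'E'
from h import *
tilt(); im,C=shot("wrist","w18"); t,S=shot("side","s18"); g=cv2.cvtColor(t,cv2.COLOR_BGR2HSV)
for c in((586,-357),(586,-238)):
    h=np.deg2rad(22.5+45*np.arange(8)); P=proj(S,np.c_[c[0]+29*np.cos(h),c[1]+29*np.sin(h),np.full(8,88)]).astype(np.int32)
    m=np.zeros(t.shape[:2],np.uint8); cv2.fillPoly(m,[P],1); q=g[m>0]; print(c,q.mean(0).round(),q.std(0).round())
hs=cv2.cvtColor(im,cv2.COLOR_BGR2HSV); b=((hs[...,0]>95)&(hs[...,0]<125)&(hs[...,1]>70)).astype(np.uint8)
n,l,s,c=cv2.connectedComponentsWithStats(b)
for i in range(1,n):
    if s[i,4]>30: print(s[i].tolist(),c[i].round())
print(proj(C,[[370,-380,60],[434,-380,60],[435,-380,24]]).round())
E
```

```text
pos [ 410.9 -374.   185.6] yaw 0.2 z [ 0.028 -0.005 -1.   ] q [ 0.13  0.2   0.6   1.75 -0.14  1.21 -0.79]
(586, -357) [107.   5. 235.] [12.  3.  6.]
(586, -238) [107.   6. 233.] [ 3.  5. 14.]
[137, 0, 41, 19, 88] [161.  11.]
[318, 1, 18, 18, 31] [327.  10.]
[275, 220, 57, 12, 237] [304. 228.]
[0, 231, 6, 18, 60] [  2. 239.]
[[329. 231.]
 [330. 167.]
 [329. 161.]]
```

```bash
python3 - <<'E'
from h import *
im,C=load("w18"); hs=cv2.cvtColor(im,cv2.COLOR_BGR2HSV); b=((hs[...,0]>95)&(hs[...,0]<125)&(hs[...,1]>70)).astype(np.uint8)
b[:215]=0;b[245:]=0
for v in range(212,240,2): print(v,"".join("B" if 95<h<125 and s>70 else "W" if s<60 and V>170 else "g" if s<60 and V>70 else "." for h,s,V in hs[v,262:346]))
for v in range(140,212,6): print(v,"".join("B" if 95<h<125 and s>70 else "W" if s<60 and V>170 else "g" if s<60 and V>70 else "." for h,s,V in hs[v,262:346]))
for z in(42,60): print(z,onz(C,[(275,226),(332,226),(303,221),(303,230)],z).round(1).tolist())
E
```

```text
212 .............WWgggggggggggggggggggggggggggggggggggggggggggggggggggggggg.............
214 .............WWgggggggggggggggggggggggggggggggggggggWggggggggggggggggg..............
216 .............WWggggggggggggggggggggggggggggggggggggggggggggggggggggggg..............
218 ..............Wggggggggggggggggggggggggggggggggggggggggggggggggggggggg..............
220 .............B.gggggggggggggggggggggggggggggggggggggWggggggggggggggggg..............
222 .............BBB.BggggggggggggggggggggggggggggggggWgWgggggggggggggggggg.............
224 .............BBBBBgBBBBggggggWgWgggWggggggggggggggggggggggggggggB.BBBB..............
226 ................gBBBB..BBBB.gggBggggggggggggggggggggggggggBBBBBBBBBBBB..............
228 .....................gBBB.BBBBBBBBBBBBBBBBBBBBBBBBBBBBBBBBBBBBBBBBgg................
230 .........................gBBBBBBBBBBBBBBBBBBBBBBBBBBBBBBBBB.g.......................
232 ...........................................gggggggggggg.............................
234 ....................................................................................
236 ............................
[... 705 characters left out ...]
WWWWWWWWWWWWWWWWWWWWWWWWWWWWWWWWWWWWWWWWWWWWWWWWWWWW...........
182 ..............WWWWWWWWWWWWWWWWWWWWWWWWWWWWWWWWWWWWWWWWWWWWWWWWWWWWWWWWWW............
188 ..............gggggggggggggggggggggggggggggWggggggggWgggWWWWWWWWWWWWWWWW............
194 ..............ggggggggggggggggggggggggggggWggWWWWWgWWWgggggggggggggggggg............
200 ..............WgggggggggggggggggggggggggggggggWggWgggWggggggggggggggggg.............
206 ..............WggggggggggggggggggggggggggggggggggggggWggggggggggggggggg.............
42 [[368.4, -323.1, 42.0], [368.5, -383.5, 42.0], [374.0, -352.8, 42.0], [363.9, -352.7, 42.0]]
60 [[374.7, -326.0, 60.0], [374.8, -382.8, 60.0], [380.0, -354.0, 60.0], [370.5, -353.9, 60.0]]
```

Cup 2 lies with its foot edge at x≈370, y≈-353, mouth near the tray handle. I grip it near the foot, clear of the handle, bring it into the open, then regrip at 40 mm from the foot.

```bash
python3 - <<'E'
from h import *
print(go(394,-353.3,12,np.deg2rad(-2.5)))
E
```

```text
(array([-21.5, -21.6, 172.6]), np.float64(0.262))
```

>>> {"name": "move_arm", "arguments": {
  "rows": "-1 -10 -10 20 0.1; -1 -21.5 -21.5 50 0.26; -1 -21.5 -21.5 100 0.26; -1 -21.5 -21.5 140 0.26; -1 -21.5 -21.5 163 0.26; -1 -21.5 -21.5 171 0.26; -1 -21.5 -21.5 172.5 0.26; -1 -21.5 -21.5 172.5 0.26",
  "newtons": 15
}}

```text
time: 76.88
position: [394.6, -353.7, 12.9]
tcp_rot: [3.137, -0.029, -0.045]
ft_force: [0.3, 0.1, 0.3]
gripper_width: 87.1
finger_force: 0.0
```

>>> {"name": "move_arm", "arguments": {
  "rows": "0 0 0 0 0; 1 0 0 0 0; 1 0 0 0 0; 1 0 0 0 0; 1 0 0 0 0; 1 -5 0 -20 0; 1 -30 15 -30 -0.26; 1 -54 32 -30 -0.26"
}}

```text
time: 77.88
position: [337.5, -382.9, 41.0]
tcp_rot: [3.136, -0.028, 0.001]
ft_force: [0.3, -1.0, -2.0]
gripper_width: 59.9
finger_force: 15.0
```

>>> {"name": "move_arm", "arguments": {
  "rows": "1 0 0 10 0; 1 0 0 22 0; 1 0 0 29.5 0; 1 0 0 30 0; -0.8 0 0 30 0; -0.8 0 0 30 0; -0.8 0 0 30 0; -0.8 0 0 30 0"
}}

```text
time: 78.88
position: [338.7, -382.9, 10.6]
tcp_rot: [3.136, -0.027, -0.0]
ft_force: [-0.0, -0.3, -0.3]
gripper_width: 77.6
finger_force: 0.0
```

```bash
python3 - <<'E'
from h import *
tilt(); s=bot.state(); print(s["gripper_width"],s["ft_force"])
E
```

```text
pos [ 338.7 -382.9   10.6] yaw -0.0 z [ 0.027 -0.005 -1.   ] q [ 0.26  0.34  0.57  2.02 -0.27  0.83 -0.58]
77.63313319022795 [-0.03197833 -0.34278017 -0.2690252 ]
```

>>> {"name": "move_arm", "arguments": {
  "rows": "-0.8 8 0 0 0; -0.8 16 0 0 0; -0.8 16 0 0 0; 1 16 0 0 0; 1 16 0 0 0; 1 16 0 0 0; 1 16 0 0 0; 1 16 0 0 0"
}}

```text
time: 79.88
position: [354.4, -382.8, 11.0]
tcp_rot: [3.137, -0.027, -0.001]
ft_force: [-1.6, 0.6, 1.3]
gripper_width: 59.9
finger_force: 15.0
```

>>> {"name": "move_arm", "arguments": {
  "rows": "1 0 0 -10 0; 1 15 0 -20 0; 1 35 0 -20 0; 1 50 0 -20 0; 1 50 0 -20 0; 1 50 0 -20 0"
}}

```text
time: 80.62
position: [403.3, -382.7, 31.8]
tcp_rot: [3.137, -0.026, -0.001]
ft_force: [-0.7, -0.0, -3.2]
gripper_width: 59.9
finger_force: 15.0
```

```bash
python3 - <<'E'
from h import *
tilt(); s=bot.state(); print(s["gripper_width"],s["ft_force"]); print(go(406.5,-383,31.3,0))
E
```

```text
pos [ 403.3 -382.7   31.8] yaw -0.0 z [ 0.026 -0.005 -1.   ] q [ 0.22  0.39  0.56  1.89 -0.28  0.91 -0.67]
59.88673634186198 [-7.36283597e-01 -1.22554894e-03 -3.18513152e+00]
(array([3.1, 0.3, 0.6]), np.float64(-0.004))
```

>>> {"name": "move_arm", "arguments": {
  "rows": "1 6 0 0.5 0; 1 9 0 -1.5 0; 1 12.5 0 -3.5 0; 1 16 0 -5.5 0; 1 19 0 -6.5 0; 1 22 0 -7.3 0; 1 25.5 0 -8.2 0; 1 29 0 -8.5 0"
}}

```text
time: 81.62
position: [431.4, -382.6, 41.5]
tcp_rot: [3.138, -0.025, -0.001]
ft_force: [-6.6, 2.0, 1.0]
gripper_width: 59.7
finger_force: 15.0
```

>>> {"name": "move_arm", "arguments": {
  "rows": "1 4 0 0 0; 1 7.5 0 0.5 0; 1 11 0 1.3 0; 1 14 0 2.3 0; 1 17 0 3.6 0; 1 20 0 5.5 0; 1 23 0 7.6 0; 1 26 0 9.7 0"
}}

```text
time: 82.62
position: [459.1, -382.8, 33.4]
tcp_rot: [3.137, -0.027, -0.001]
ft_force: [-3.7, 2.7, 5.7]
gripper_width: 60.3
finger_force: 15.0
```

>>> {"name": "move_arm", "arguments": {
  "rows": "1 3 0 1 0; 1 6 0 2.5 0; 1 8 0 3.5 0; 1 8 0 4 0; 1 8 0 4 0; 1 8 0 4 0"
}}

```text
time: 83.38
position: [466.6, -383.0, 29.3]
tcp_rot: [3.137, -0.027, -0.001]
ft_force: [-6.0, 1.1, 3.6]
gripper_width: 59.8
finger_force: 15.0
```

>>> {"name": "move_arm", "arguments": {
  "rows": "1 0 0 -10 0; 1 10 -10 -20 0; 1 22 -24 -20 0; 1 22 -24 -20 0; 1 22 -24 -20 0"
}}

```text
time: 84.0
position: [488.5, -358.4, 49.0]
tcp_rot: [3.137, -0.027, 0.0]
ft_force: [-0.7, 0.6, -2.5]
gripper_width: 60.0
finger_force: 15.0
```

```bash
python3 - <<'E'
from h import *
tilt(); s=bot.state(); print(s["gripper_width"],s["ft_force"]); print(go(490,-357,29,0))
E
```

```text
pos [ 488.5 -358.4   49. ] yaw 0.0 z [ 0.027 -0.005 -1.   ] q [ 0.14  0.47  0.53  1.75 -0.29  0.98 -0.79]
59.96892758107036 [-0.66894961  0.5717219  -2.50315445]
(array([ 1. , -1.5, 20. ]), np.float64(0.001))
```

>>> {"name": "move_arm", "arguments": {
  "rows": "1 1 -1 10 0; 1 1 -1 17 0; 1 1 -1 19.5 0; 1 1 -1 20.5 0; -0.7 1 -1 20.5 0; -0.7 1 -1 20.5 0; -0.7 1 -1 20.5 0; -0.7 1 -1 20.5 0"
}}

```text
time: 85.0
position: [490.2, -357.9, 28.9]
tcp_rot: [3.136, -0.027, -0.0]
ft_force: [0.3, 0.3, -1.1]
gripper_width: 73.5
finger_force: 0.0
```

>>> {"name": "move_arm", "arguments": {
  "rows": "-0.7 0 0 -15 0; -0.7 0 0 -60 0; -1 0 0 -110 0; -1 0 0 -160 0; -1 0 -40 -180 0; -1 0 -95 -180 0; -1 0 -150 -180 0; -1 0 -210 -180 0"
}}

```text
time: 86.0
position: [485.2, -145.7, 209.0]
tcp_rot: [3.136, -0.029, -0.002]
ft_force: [1.1, 0.6, -0.5]
gripper_width: 87.3
finger_force: 0.0
```

>>> {"name": "move_arm", "arguments": {
  "rows": "-1 0 -55 0 0; -1 0 -110 0 0; -1 0 -165 0 0; -1 0 -220 0 0; -1 0 -275 0 0; -1 0 -330 0 0; -1 -10 -380 0 0; -1 -30 -420 0 0"
}}

```text
time: 87.0
position: [455.4, 274.8, 205.7]
tcp_rot: [3.137, -0.029, -0.0]
ft_force: [0.1, -0.5, -0.8]
gripper_width: 87.2
finger_force: 0.0
```

```bash
cat >> h.py <<'E'
def cups(fn):
    t,S=shot("side",fn); g=cv2.cvtColor(t,cv2.COLOR_BGR2HSV); o=[]
    for c in((586,-357),(586,-238),(490,-357)):
        h=np.deg2rad(22.5+45*np.arange(8)); P=proj(S,np.c_[c[0]+29*np.cos(h),c[1]+29*np.sin(h),np.full(8,88)]).astype(np.int32)
        m=np.zeros(t.shape[:2],np.uint8); cv2.fillPoly(m,[P],1); q=g[m>0]; o.append((q.mean(0).round().tolist(),q.std(0).round().tolist()))
    print("cups HSV",o)
E
python3 - <<'E'
from h import *
tilt(); cups("s19"); im,C=shot("wrist","w19"); hs=cv2.cvtColor(im,cv2.COLOR_BGR2HSV)
y=((hs[...,0]>22)&(hs[...,0]<34)&(hs[...,1]>180)).astype(np.uint8); n,l,s,c=cv2.connectedComponentsWithStats(y)
for i in range(1,n):
    if s[i,4]>150:
        q=cv2.minAreaRect(np.argwhere(l==i)[:,::-1].astype(np.float32)); b=cv2.boxPoints(q); W=onz(C,b,48); print(s[i].tolist(),W.round(1).tolist(),np.linalg.norm(W[0]-W[1]).round(1),np.linalg.norm(W[1]-W[2]).round(1),W.mean(0).round(1))
print(proj(C,[[505,243,48],[429,365,20]]).round())
E
```

```text
pos [455.4 274.8 205.7] yaw -0.0 z [ 0.029 -0.005 -1.   ] q [-0.7   0.12  0.06  1.75  0.01  1.25 -2.21]
cups HSV [([108.0, 7.0, 228.0], [12.0, 3.0, 7.0]), ([108.0, 7.0, 226.0], [3.0, 5.0, 15.0]), ([108.0, 6.0, 229.0], [3.0, 1.0, 2.0])]
[320, 103, 67, 69, 2438] [[491.8, 286.4, 48.0], [535.5, 255.7, 48.0], [509.4, 215.8, 48.0], [463.9, 245.8, 48.0]] 53.4 47.6 [500.2 250.9  48. ]
[[360. 133.]
 [252. 198.]]
```

All three cups stand foot-up in their slots. Now the tin: it measures about (500,251), long side at about -35°. I take a second view covering the tin and the box.

>>> {"name": "move_arm", "arguments": {
  "rows": "-1 -20 -20 -10 0; -1 -45 -40 -20 0; -1 -55 -40 -20 0; -1 -55 -40 -20 0"
}}

```text
time: 87.6
position: [400.4, 312.3, 223.5]
tcp_rot: [3.136, -0.028, -0.001]
ft_force: [0.5, 0.2, -0.2]
gripper_width: 87.3
finger_force: 0.0
```

```bash
cat >> h.py <<'E'
def tin(im,C,z=48):
    hs=cv2.cvtColor(im,cv2.COLOR_BGR2HSV); y=((hs[...,0]>22)&(hs[...,0]<34)&(hs[...,1]>180)).astype(np.uint8); n,l,s,c=cv2.connectedComponentsWithStats(y)
    i=1+np.argmax(s[1:,4]); cn=cv2.findContours((l==i).astype(np.uint8),0,1)[0][0][:,0].astype(float)
    W=onz(C,cn,z)[:,:2]; q=cv2.minAreaRect(W.astype(np.float32)); return q,c[i],s[i].tolist()
def boxfit(views,c0,a0):
    """maximise image gradient along outer+inner rim rectangles at z=24"""
    from scipy.optimize import minimize
    G=[]
    for im,C in views:
        g=cv2.GaussianBlur(cv2.cvtColor(im,cv2.COLOR_BGR2GRAY),(3,3),0).astype(np.float32); G.append((cv2.Sobel(g,5,1,0),cv2.Sobel(g,5,0,1),C))
    def rect(w,h):
        t=np.linspace(-.95,.95,40); P=[];N=[]
        for s in(1,-1): P+= [(s*w/2,k*h/2) for k in t]+[(k*w/2,s*h/2) for k in t]; N+=[(s,0)]*40+[(0,s)]*40
        return np.array(P),np.array(N)
    def f(x):
        c,a=x[:2],x[2]/50; M=np.array([[np.cos(a),-np.sin(a)],[np.sin(a),np.cos(a)]]); v=0
        for w,h in((74,128),(62,116)):
            P,N=rect(w,h); P2=P@M.T+c; Q2=(P+N)@M.T+c
            for gx,gy,C in G:
                u=proj(C,np.c_[P2,np.full(len(P2),24)]); d=proj(C,np.c_[Q2,np.full(len(P2),24)])-u; d/=np.linalg.norm(d,axis=1)[:,None]
                uf=u.astype(np.float32); r=lambda m:cv2.remap(m,uf[None,:,0].copy(),uf[None,:,1].copy(),1)[0]
                k=(u[:,1]<222)&(u[:,1]>2)
                v+=np.minimum(np.abs(r(gx)*d[:,0]+r(gy)*d[:,1]),120)[k].sum()/len(k)
        return -v
    L=[]
    for i in range(-12,13,3):
        for j in range(-12,13,3):
            for k in(-.12,-.06,0,.06,.12): L.append((f([c0[0]+i,c0[1]+j,(a0+k)*50]),c0[0]+i,c0[1]+j,(a0+k)*50))
    R_=[minimize(f,q[1:],method="Nelder-Mead",options=dict(initial_simplex=np.array(q[1:])+np.array([[0,0,0],[2,0,0],[0,2,0],[0,0,2]]))) for q in sorted(L)[:8]]
    r=min(R_,key=lambda r:r.fun); return r.x[:2].round(1),round(np.degrees(r.x[2]/50),1),round(r.fun,1)
E
python3 - <<'E'
from h import *
tilt(); im,C=shot("wrist","w20"); a=load("w19")
T=cam("top"); px=np.array([(218,222),(298,297),(257,342),(178,268)])/2.8+[160,140]; B=onz(T,px,24); print(B.round(1).tolist(),B.mean(0))
for v in(a,(im,C)): print(tin(*v))
print("tri",tri(a[1],tin(*a)[1],C,tin(im,C)[1]))
d=B[0]-B[1]; ang=np.arctan2(d[1],d[0])-np.pi/2; c0=B.mean(0)[:2]
for V in([(im,C)],[a,(im,C)],[a,(im,C),(cv2.imread("pics/top0.png"),T)]): print(np.degrees(ang),boxfit(V,c0,ang))
E
```

```text
pos [400.4 312.3 223.5] yaw -0.0 z [ 0.028 -0.005 -1.   ] q [-0.77  0.06  0.    1.78  0.02  1.28 -2.35]
[[495.7, 385.3, 24.0], [410.0, 292.1, 24.0], [358.5, 338.8, 24.0], [442.7, 430.9, 24.0]] [426.74774205 361.77503895  24.        ]
(((500.0970153808594, 250.68751525878906), (47.885311126708984, 53.78228759765625), 56.45688247680664), array([352.76415094, 137.44790812]), [320, 103, 67, 69, 2438])
(((499.6382751464844, 250.89981079101562), (48.445068359375, 54.85272216796875), 56.33370590209961), array([381.49677159,  87.13518967]), [349, 52, 66, 71, 2478])
tri [500.78133557 250.57512473  47.46774151]
-42.60235439272541 (array([430.9, 364.3]), np.float64(-43.0), np.float64(-185.9))
-42.60235439272541 (array([430.6, 360.7]), np.float64(-43.0), np.float64(-298.7))
-42.60235439272541 (array([430.6, 360.7]), np.float64(-43.0), np.float64(-305.1))
```

>>> {"name": "move_arm", "arguments": {
  "rows": "-1 10 -10 0 -1; -1 20 -20 0 -2; -1 30 -30 0 -3; -1 40 -40 0 -4; -1 45 -40 0 -5; -1 45 -40 0 -6; -1 45 -40 0 -7; -1 45 -40 0 -7.6"
}}

```text
time: 88.65
position: [446.4, 351.7, 223.7]
tcp_rot: [3.114, -0.001, 1.328]
ft_force: [0.5, 0.1, 1.0]
gripper_width: 87.2
finger_force: 0.0
```

>>> {"name": "move_arm", "arguments": {
  "rows": "-1 0 0 0 -1; -1 0 0 0 -2; -1 0 0 0 -3; -1 0 0 0 -4; -1 0 0 0 -5; -1 0 0 0 -6; -1 0 0 0 -7; -1 0 0 0 -7"
}}

```text
time: 89.65
position: [446.2, 351.9, 223.8]
tcp_rot: [3.131, 0.026, 2.544]
ft_force: [-0.3, 0.0, -0.4]
gripper_width: 87.0
finger_force: 0.0
```

```bash
python3 - <<'E'
from h import *
tilt(); im,C=shot("wrist","w21"); a=load("w19");b=load("w20"); v=(im,C)
print(proj(C,[[431,362,24],[500,250,48]]).round())
for V in([v],[b,v],[a,b,v]): print(boxfit(V,(430.8,362),np.deg2rad(-43)))
print(go(499.8,250.8,150,np.deg2rad(146.4)))
E
```

```text
pos [446.2 351.9 223.8] yaw 145.8 z [ 0.027 -0.006 -1.   ] q [-0.6   0.2  -0.19  1.62  0.06  1.31  0.17]
[[322. 155.]
 [278. 256.]]
(array([426.4, 368.3]), np.float64(-42.4), np.float64(-176.5))
(array([429.6, 367.8]), np.float64(-43.0), np.float64(-334.9))
(array([430.5, 368.9]), np.float64(-43.1), np.float64(-442.9))
(array([-99.7, -54.1,  75.8]), np.float64(-0.076))
```

```bash
python3 - <<'E'
from h import *
c=np.array([430.,365.]); a=np.deg2rad(-43); M=np.array([[np.cos(a),-np.sin(a)],[np.sin(a),np.cos(a)]])
out=[]
for fn in("w19","w20","w21"):
    im,C=load(fn); g=cv2.cvtColor(im,cv2.COLOR_BGR2GRAY).astype(np.float32)
    xs=np.arange(-50,50.1,1);ys=np.arange(-80,80.1,1); X,Y=np.meshgrid(xs,ys); W=np.c_[X.ravel(),Y.ravel()]@M.T+c
    u=proj(C,np.c_[W,np.full(len(W),24)]).astype(np.float32); r=cv2.remap(g,u[:,0].reshape(X.shape).copy(),u[:,1].reshape(X.shape).copy(),1,borderValue=np.nan)
    vis=(u[:,1].reshape(X.shape)<222); r[~vis]=np.nan
    for nm,sl,ax,co in(("x",r[(ys>-40)&(ys<40)],0,xs),("y",r[:,(xs>-22)&(xs<22)],1,ys)):
        if np.isnan(sl).all(): continue
        p=np.nanmedian(sl,axis=ax); d=np.abs(np.gradient(p)); k=[i for i in range(1,len(d)-1) if d[i]>=d[i-1] and d[i]>d[i+1] and d[i]>6]
        print(fn,nm,[(int(co[i]),int(np.gradient(p)[i])) for i in k])
E
```

```text
w19 x [(-37, 7), (-33, -43), (-24, 34), (29, -9), (31, 10), (35, -48), (42, 38)]
w19 y [(-60, 6), (-55, -16), (-53, 34), (-49, 12), (54, -30), (58, -25), (61, 49), (65, -13), (68, 10)]
w20 x [(-39, -7), (-37, 13), (-33, -47), (-27, 36), (29, -18), (31, 18), (35, -47), (38, 41)]
w20 y [(-60, 6), (-55, -16), (-53, 9), (-47, 27), (54, -32), (58, -15), (61, 40), (65, -9)]
w21 x [(-42, -31), (-39, 33), (-36, -25), (-33, 21), (-19, -26), (1, 6), (22, -12), (24, -12), (28, 16), (47, 29)]
w21 y [(-62, 6), (-57, -20), (-54, 38), (-51, 10), (-29, -32), (14, 20), (52, -33), (56, -20), (59, 48), (63, -14), (66, 10)]<stdin>:11: RuntimeWarning: All-NaN slice encountered
```

Box rim edges that agree across the views put the box centre at about (429.1,366.5), with its long axis at 47°. The tin is at (499.4,251.2), 47.5 mm tall. Hover over the tin.

>>> {"name": "move_arm", "arguments": {
  "rows": "-1 -30 -15 20 0; -1 -60 -30 40 0; -1 -85 -45 60 -0.06; -1 -99.5 -54 75 -0.06; -1 -99.5 -54 75 -0.06; -1 -99.5 -54 75 -0.06"
}}

```text
time: 90.45
position: [499.2, 253.9, 151.8]
tcp_rot: [3.13, 0.025, 2.558]
ft_force: [-0.8, -0.2, 0.4]
gripper_width: 87.2
finger_force: 0.0
```

```bash
python3 - <<'E'
from h import *
tilt(); cups("s22"); print(go(499.4,251.2,10,np.deg2rad(146.4)))
t,S=load("s22","side"); hs=cv2.cvtColor(t,cv2.COLOR_BGR2HSV); y=(hs[...,0]>20)&(hs[...,0]<34)&(hs[...,1]>200); y[:150]=0;y[220:]=0; v,u=np.nonzero(y[:,260:330]); print("yellow",len(u),u.mean()+260 if len(u) else 0,v.mean() if len(v) else 0, proj(S,[499.4,251.2,48]))
E
```

```text
pos [499.2 253.9 151.8] yaw 146.6 z [ 0.028 -0.004 -1.   ] q [-0.46  0.23 -0.12  1.74  0.05  1.15  0.39]
cups HSV [([107.0, 7.0, 229.0], [12.0, 3.0, 7.0]), ([108.0, 7.0, 228.0], [3.0, 5.0, 15.0]), ([108.0, 6.0, 230.0], [2.0, 1.0, 2.0])]
(array([  1.8,  -4.1, 141.9]), np.float64(0.023))
yellow 184 287.89673913043475 183.2336956521739 [[287.21570138 181.46250973]]
```

>>> {"name": "move_arm", "arguments": {
  "rows": "-1 1 -2 40 0; -1 1.8 -3 80 0; -1 1.8 -4 115 0; -1 1.8 -4 133 0; -1 1.8 -4 140 0; -1 1.8 -4 142 0; -1 1.8 -4 142 0; -1 1.8 -4 142 0",
  "newtons": 20
}}

```text
time: 91.5
position: [500.1, 249.6, 9.9]
tcp_rot: [3.13, 0.026, 2.558]
ft_force: [0.0, 0.4, 0.0]
gripper_width: 87.0
finger_force: 0.0
```

>>> {"name": "move_arm", "arguments": {
  "rows": "0 0 0 0 0; 1 0 0 0 0; 1 0 0 0 0; 1 0 0 0 0; 1 0 0 0 0; 1 0 0 -20 0; 1 0 0 -55 0.4; 1 0 0 -65 0.95"
}}

```text
time: 92.5
position: [498.6, 250.2, 76.0]
tcp_rot: [3.124, 0.024, 2.389]
ft_force: [-0.0, 0.1, -2.0]
gripper_width: 49.7
finger_force: 19.9
```

```bash
python3 - <<'E'
from h import *
tilt(); s=bot.state(); print(s["gripper_width"],s["ft_force"]); print(go(429.1,366.5,75,np.deg2rad(137)))
E
```

```text
pos [498.6 250.2  76. ] yaw 136.9 z [ 0.03  -0.004 -1.   ] q [-0.48  0.3  -0.09  1.83  0.05  0.99  0.22]
49.73077110596218 [-0.01889457  0.06167662 -1.97986375]
(array([130.2,  37.5,  -1.5]), np.float64(-0.01))
```

>>> {"name": "move_arm", "arguments": {
  "rows": "1 40 12 -10 0; 1 80 24 -10 0; 1 115 35 -10 0; 1 128 38 -5 0; 1 128 38 0 0; 1 128 38 0 0; 1 128 38 0 0"
}}

```text
time: 93.38
position: [430.9, 363.4, 71.5]
tcp_rot: [3.127, 0.024, 2.39]
ft_force: [-0.6, -0.3, -0.6]
gripper_width: 49.8
finger_force: 20.0
```

```bash
python3 - <<'E'
from h import *
tilt(); print(go(430.2,365.5,33,np.deg2rad(137)))
E
```

```text
pos [430.9 363.4  71.5] yaw 136.9 z [ 0.028 -0.006 -1.   ] q [-0.66  0.33 -0.16  1.81  0.09  1.   -0.04]
(array([ 2.9,  0.5, 38.5]), np.float64(-0.006))
```

>>> {"name": "move_arm", "arguments": {
  "rows": "1 2.5 0.5 15 0; 1 2.5 0.5 28 0; 1 2.5 0.5 35 0; 1 2.5 0.5 35 0; 1 2.5 0.5 35 0"
}}

```text
time: 94.0
position: [429.6, 366.7, 36.8]
tcp_rot: [3.126, 0.023, 2.392]
ft_force: [-0.1, -0.3, -0.9]
gripper_width: 50.2
finger_force: 20.0
```

```bash
python3 - <<'E'
from h import *
tilt(); print(go(430.2,365.5,17,np.deg2rad(137)))
im,C=shot("wrist","w23")
# box rim seen beside the held tin: profile along box x at the +/-y ends, on z=24
c=np.array([429.1,366.5]); a=np.deg2rad(-43); M=np.array([[np.cos(a),-np.sin(a)],[np.sin(a),np.cos(a)]]); g=cv2.cvtColor(im,cv2.COLOR_BGR2GRAY).astype(np.float32)
for y0,y1 in((-56,-40),(40,56)):
    xs=np.arange(-50,50.1,1); X,Y=np.meshgrid(xs,np.arange(y0,y1)); W=np.c_[X.ravel(),Y.ravel()]@M.T+c; u=proj(C,np.c_[W,np.full(len(W),24)]).astype(np.float32)
    r=cv2.remap(g,u[:,0].reshape(X.shape).copy(),u[:,1].reshape(X.shape).copy(),1); p=np.median(r,0); d=np.gradient(p); k=[i for i in range(1,len(d)-1) if abs(d[i])>=abs(d[i-1]) and abs(d[i])>abs(d[i+1]) and abs(d[i])>6]; print(u[:,1].min().round(),u[:,1].max().round(),[(int(xs[i]),int(d[i])) for i in k])
E
```

```text
pos [429.6 366.7  36.8] yaw 137.1 z [ 0.028 -0.005 -1.   ] q [-0.67  0.37 -0.15  1.83  0.1   0.93 -0.05]
(array([-0.8, -0.8, 19.8]), np.float64(0.007))
152.0 304.0 [(-44, -16), (-41, -8), (-38, 20), (-34, -14), (5, -15), (9, -15), (12, 9), (32, -15)]
152.0 303.0 [(-43, -47), (-38, 55), (-36, -40), (-28, -7), (6, -16), (8, -12), (13, 8), (33, -29)]
```

>>> {"name": "move_arm", "arguments": {
  "rows": "1 0 0 5 0; 1 0 0 9 0; 1 0 0 12 0; 1 0 0 15 0; 1 0 0 17 0; 1 0 0 18 0; 1 0 0 18 0"
}}

```text
time: 94.92
position: [429.9, 366.4, 18.5]
tcp_rot: [3.127, 0.023, 2.392]
ft_force: [0.2, 0.2, -1.0]
gripper_width: 50.0
finger_force: 20.0
```

```bash
python3 - <<'E'
from h import *
tilt(); s=bot.state(); print(s["ft_force"],s["gripper_width"])
E
```

```text
pos [429.9 366.4  18.5] yaw 137.1 z [ 0.027 -0.005 -1.   ] q [-0.67  0.4  -0.15  1.84  0.11  0.9  -0.06]
[ 0.17484357  0.19166788 -1.0123714 ] 49.98486738997687
```

>>> {"name": "move_arm", "arguments": {
  "rows": "1 0 0 1 0; 1 0 0 2 0; 1 0 0 2.5 0; 1 0 0 2.5 0; -0.45 0 0 2.5 0; -0.45 0 0 2.5 0; -0.45 0 0 2.5 0; -0.45 0 0 2.5 0"
}}

```text
time: 95.92
position: [430.0, 366.5, 16.0]
tcp_rot: [3.127, 0.023, 2.392]
ft_force: [-0.1, -0.7, -0.9]
gripper_width: 62.9
finger_force: 0.0
```

>>> {"name": "move_arm", "arguments": {
  "rows": "-0.45 0 0 -10 0; -0.45 0 0 -40 0; -0.45 0 0 -80 0; -0.45 -30 0 -130 0; -0.45 -80 0 -170 0; -0.45 -100 0 -170 0; -0.45 -100 0 -170 0"
}}

```text
time: 96.8
position: [499.8, 297.7, 189.3]
tcp_rot: [3.126, 0.024, 2.389]
ft_force: [0.5, 1.0, 0.1]
gripper_width: 63.0
finger_force: 0.0
```

```bash
python3 - <<'E'
from h import *
tilt(); cups("s24"); im,C=shot("wrist","w24")
print(tin(im,C,54)); tp,T=shot("top","t24"); q=tin(tp,T,54); print(q); s,S=load("s24","side"); 
hs=cv2.cvtColor(s,cv2.COLOR_BGR2HSV); y=((hs[...,0]>20)&(hs[...,0]<34)&(hs[...,1]>190)).astype(np.uint8); y[:130]=0; y[220:]=0;y[:,:220]=0;y[:,330:]=0; v,u=np.nonzero(y); print("side yellow",len(u),u.mean(),v.mean(),proj(S,[429.5,366.7,54])); print("tri",tri(T,q[1],S,(u.mean(),v.mean())).round(1), "tri wrist/side",tri(C,tin(im,C)[1],S,(u.mean(),v.mean())).round(1))
E
```

```text
pos [499.8 297.7 189.3] yaw 136.9 z [ 0.029 -0.005 -1.   ] q [-0.54  0.24 -0.1   1.64  0.05  1.24  0.16]
cups HSV [([108.0, 7.0, 229.0], [11.0, 3.0, 7.0]), ([108.0, 7.0, 227.0], [3.0, 5.0, 15.0]), ([108.0, 6.0, 230.0], [2.0, 1.0, 2.0])]
(((429.43798828125, 365.9273376464844), (47.793880462646484, 53.63495635986328), 47.0789909362793), array([324.12529833,  80.02446301]), [297, 49, 55, 64, 3352])
(((748.3905029296875, -421.9718017578125), (4.408785820007324, 0.0), -136.03488159179688), array([492.5, 139.5]), [492, 139, 2, 2, 2])
side yellow 175 264.36 160.56571428571428 [[263.72480759 159.29930803]]
tri [ 567.2 -281.9  501.1] tri wrist/side [430.3 367.1  49. ]
```

```bash
python3 -c "
from h import *
print(bot.finish_job())"
```

```text
the job is handed in; nothing more can be done
None
```

I handed the job in: the board sits flat on both pins, all three white cups stand mouth down on it, and the flat tin stands in the plywood box; cup 2 came off the board once and was put back, no round tin was found, and the final check was by image measurement, not a last look.

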